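# Load, dock and pin a seed carton on the roller track

## Robot

A 6-joint arm with a two-finger parallel gripper is mounted at the origin on the work surface. World frame = base frame: x ahead of the robot, y to its left, z up, the work surface at z = 0. Lengths are in m, angles in rad, forces in N, time in s.
With the tool pointing down it reaches from about 0.425 to 0.925 m from the base axis. Payload 12.5 kg.
Tool frame: the origin (TCP) lies between the finger pads; the fingertips stand 14 mm ahead of it and the grasp point (between the pads) lies 5 mm behind it (r.tip_extent is the distance from the TCP to the fingertips, in m); z points along the fingers, x is the direction in which the jaws open and shut, and the axes are right-handed (so a half turn about z gives the same grasp; the last joint's range is limited). The gripper opens to 85 mm and grips with 20 to 120 N. Pads are 22 mm wide; open, the fingers measure 114 mm over their backs; the gripper's body (76 mm by 85 mm) begins 54 mm behind the grasp point. The pads swing forward as they close: fully open they stand 13 mm farther back than shut.
Start: joints at [1.177, 0.491, 1.559, -0, 1.092, -0.106], TCP at [0.177, 0.599, 0.245] pointing down, gripper open.
Joint ranges: [-3.1, 3.1], [-0.84, 2.19], [0.05, 2.79], [-1.13, 4.28], [0.06, 2.93], [-2.69, 2.69]. Speed limits (rad/s): [2.22, 2.22, 2.79, 3.14, 3.14, 3.14].

## Interface

Orientations are given as a rotation vector (axis times angle).
In Python, from workcell import r gives the robot as it stands. The module is installed in compiled form; this text tells all that it offers.
- The arm moves only by the tool jog_arm, never from a script. Its arguments are lists of equal length, an entry for each row: "dp": the shift along the tool's x, y, z in cm, a list of three; "twist": the turn about the tool's z in rad. A call has exactly 10 rows; each row is the pose to reach, as a shift and turn from the pose measured when the call began, along the tool's axes at that moment; what a row does not reach only later rows make up. A row lasts 1/10 s, in which the tool goes at most 50 mm and 8.59 degrees, less where a joint would pass 70% of its speed; a pose out of reach is approached as far as the arm can. A call with a gripper value outside its range is refused whole. "claw" is the finger opening in cm, from 0 to 8.54, set as the call begins (left out, the last holds). The fingers move at their own pace and stop on an object; "force" is the grip in N (left out, the last holds). Time passes only in rows, so rows that repeat a pose let the fingers close, or fill a call up. It gives the time, the measured TCP pose, the force and the opening at its end, in the units of the state.
- r.read_state(): the state, without advancing time (a new reading comes with each control period).
- r.capture(name): name is "scene" or "top"; returns the picture (420x560x3 uint8, red, green, blue); there is no depth.
- r.calibration(name): a dict with "camera_matrix" (3x3 intrinsics, pixels), "extrinsics" (4x4, takes a point from camera to world coordinates). Camera axes: x right, y down, z forward; pixel columns grow to the right and rows downward; lengths in m; the calibration is good to about 2 mm. A picture is of the moment at which its call begins. calibration takes no time and is no camera call.
- r.sign_off(): hands the job in, once; it reports no verdict.
The state is a dict: "clock": time; "joints": joint angles; "joint_vel": joint speeds; "joint_torque": joint torques, N m; "position": TCP position; "tcp_rot": TCP orientation; "contact_force": force on the tool from outside, world axes, zero at the start; "torque": the same for the moment, N m; "opening": finger opening in m.
Only numpy, scipy, OpenCV 4.12 (cv2) and the standard library are available. Lean on these libraries where they do the work, as an engineer would, in place of code of your own. Each camera call takes 0.05 s, during which the arm holds its last target.

## Task

Stand all the green-lidded seed pots upright in the empty carton, then push the carton along the rollers, without lifting it, into the bay that is still free until it is up against the end stop, and lock it there by pushing the red-handled pin fully home through that bay's block and the carton's lug. Then throw the orange dispatch lever fully over, away from the robot; leave the yellow-lidded pots and the other things on the bench where they are.

Things in the scene. Friction and masses are not known exactly. Their poses are not given: they have to be found in the camera images.
- track: Fixed roller track: grey rails (54 mm high, x = +-73 to +-83 mm) and a row of free rollers along its own y (robot's left), tops 40 mm up. x points away from the robot. Origin: centre of its underside, on the bench. At each end a bay: yellow end stop (inner face y = +-300.5 mm, 85 mm high) and on the +x side a yellow bore block. One bay is free (green tag on near rail), one taken.
- bay_left (a point): Where the underside centre of a carton sits in the left (+y) bay, at roller-top height, 230 mm from the track's centre. Axes as the track.
- bay_right (a point): The same for the right (-y) bay.
- bore_left (a point): Centre of the mouth of the left bay's level pin bore, on the +x face of its bore block (40 mm along x, 54 mm wide, 94 mm high), 151 mm from the row's centre line, 76 mm above the bench. The bore is 17 mm wide and runs 40 mm along the track's -x; it has a small lead-in. Axes as the track.
- bore_right (a point): The same for the right bay.
- full_carton: A carton like the other, already filled with yellow-lidded pots (tops 132 mm above the bench) and pinned, fixed in one of the two bays: that bay is taken. Origin: centre of its underside; axes as the track. Its pin's red handle stands out to 211 mm on the track's +x side.
- carton: Empty open cardboard carton, 0.3 kg, on the rollers near the middle of the track. 140 x 140 mm, 49 mm high, walls and floor 4 mm; holds four pots two by two (centres 32 mm off the middle each way). Origin: centre of its underside; axes as the track. Rolls at a push of about 1 N, 3 mm play to each rail. Against a bay's end stop its lug's hole lines up with the bore.
- lug (a point): Centre of the outer (+x) face of the carton's steel lug: upright plate 10 mm thick, 50 wide, 36 high, standing 27 mm off the carton's +x wall, with a level 21 mm hole along x, 36 mm above the carton's underside. Axes as the carton. In the bay it is 4 mm behind the bore block.
- pin: Loose lock pin, 90 g, lying on the bench left of the track. Origin: on its axis at the shoulder between handle and shaft; x points to the tip. Red square handle 22 x 22 mm, 60 long (x -60 to 0); steel shaft 14 mm thick, 66 long, last 6 mm tapered. Lying, the handle is flat, axis 11 mm up. Fully home the shoulder meets the bore block and the tip is 12 mm past the lug's inner face.
- pin_tip (a point): The tip of the pin's shaft, x = 66 mm on the pin. Axes as the pin.
- pin_handle (a point): Middle of the pin's red handle, x = -30 mm on the pin.
- call (a joint): Dispatch lever, radians: 0 as it starts (leaning towards the robot, -x), 1.0 when thrown right over away from the robot (+x). Light, stays where it is left.
- call_tip (a point): Tip of the orange dispatch lever (about 90 mm long, on a grey block at the right of the bench). The lever swings in the block's own x-z plane, which is turned at most 9 degrees from the robot's x; the tip travels about 90 mm.
- wheat1: Seed pot like the pea pots but with a yellow lid (another order). Origin: centre of its underside.
- wheat2: As wheat1.
- grease: Black jar of grease with a white cap, 60 mm thick, 85 mm high; bystander. Origin: centre of its underside.
- tin: Steel can, 70 mm thick, 85 mm high; bystander.
- empty_pot: Empty black plant pot, 90 mm wide, 85 mm high; bystander.
- wrench: Steel wrench lying on the right; bystander.
- screwdriver: Green-handled screwdriver lying on the left; bystander.
- pea1: Sealed seed pot, 150 g, standing on the bench beyond the track: black pot 56 mm across and 58 mm high, green lid with an upright round grip 32 mm thick and 30 mm high in its middle (from 58 to 88 mm up). Origin: centre of its underside, z up.
- pea2: As pea1 (may be absent).
- pea3: As pea1 (may be absent).
- pea4: As pea1 (may be absent).

How it is judged:
By the outcome, as a careful person would: the job done as asked, in the order asked, and still so for the second after the job is handed in, with the robot touching nothing.
Of pea1, pea2, pea3, pea4 only 2 to 4 are there at a start; the rules pass over those that are not, and their reading is None.
At some moment in a run one of pea1, pea2, pea3, pea4, pin may be knocked a few centimetres aside while the robot is not near it.
It also fails if it takes over 210 s, if anything falls off the work surface, if the arm or the gripper's body presses on something with over 40 N, if the wrist force passes 120 N, or if a joint passes its speed limit or range.

## Working session

There is one attempt and no reset: what is moved stays moved. The work goes in short steps, Python scripts to look and compute and a tool call to move; the robot and the scene stay as the last step left them, time stands still between calls to the robot, and variables do not carry over. Pictures are saved under pics/ and viewed, and the job is handed in when it is done.

Besides the shell and the picture viewer there is one more tool, called after "Request:" as name(argument=value, ...) on one line, values as JSON. jog_arm: Moves the arm, as the interface text tells. Its arguments: {"type":"object","properties":{"dp":{"type":"array","items":{"type":"array","items":{"type":"number"}}},"twist":{"type":"array","items":{"type":"number"}},"claw":{"type":"number"},"force":{"type":"number"}},"required":["dp","twist"]}

```bash
mkdir -p pics; cat > h.py <<'E'
import numpy as np, cv2
from workcell import r
from scipy.spatial.transform import Rotation as R
def cap(n,f):
    im=r.capture(n); cv2.imwrite('pics/'+f+'.png',im[:,:,::-1]); return im
def ray(n,u,v):
    c=r.calibration(n);K=np.array(c['camera_matrix']);T=np.array(c['extrinsics'])
    d=T[:3,:3]@np.linalg.inv(K)@np.array([u,v,1.]);return T[:3,3],d
def onz(n,u,v,z):
    o,d=ray(n,u,v);return o+d*(z-o[2])/d[2]
def proj(n,p):
    c=r.calibration(n);K=np.array(c['camera_matrix']);T=np.linalg.inv(np.array(c['extrinsics']))
    q=K@(T[:3,:3]@np.array(p)+T[:3,3]);return q[:2]/q[2]
def tri(a,b):
    # a,b=(name,u,v)
    o1,d1=ray(*a);o2,d2=ray(*b);d1/=np.linalg.norm(d1);d2/=np.linalg.norm(d2)
    A=np.stack([d1,-d2],1);s=np.linalg.lstsq(A,o2-o1,rcond=None)[0]
    p,q=o1+s[0]*d1,o2+s[1]*d2;return (p+q)/2,np.linalg.norm(p-q)
def st():
    s=r.read_state();return s
def todp(target,yaw=None):
    """dp cm in tool axes to reach world target; """
    s=r.read_state();Rt=R.from_rotvec(s['tcp_rot']).as_matrix()
    return (Rt.T@(np.array(target)-np.array(s['position'])))*100
E
python3 - <<'E'
from h import *
np.set_printoptions(precision=4,suppress=True)
cap('scene','s0');cap('top','t0')
s=st();print(s);print(R.from_rotvec(s['tcp_rot']).as_matrix(),r.tip_extent)
for n in('scene','top'):
  print(r.calibration(n))
E
```

```text
{'clock': 0.1, 'joints': array([ 1.1774,  0.4915,  1.5594,  0.    ,  1.0917, -0.1056]), 'joint_vel': array([ 0.001 , -0.0018, -0.0008, -0.0002,  0.0007,  0.002 ]), 'joint_torque': array([  0.0027, -61.9447, -26.2024,  -0.0001,   0.003 ,  -0.    ]), 'position': array([0.1773, 0.5991, 0.2448]), 'tcp_rot': array([ 2.5166,  1.8796, -0.0014]), 'contact_force': array([-0.5657, -0.2863,  0.3238]), 'torque': array([-0.0136,  0.0169, -0.0159]), 'opening': 0.08507725433054784}
[[ 0.2839  0.9589 -0.0004]
 [ 0.9589 -0.2839 -0.001 ]
 [-0.001  -0.0001 -1.    ]] 0.014
{'camera_matrix': array([[502.1649,   0.    , 283.9839],
       [  0.    , 502.1649, 208.5921],
       [  0.    ,   0.    ,   1.    ]]), 'extrinsics': array([[-0.3478,  0.6487, -0.6769,  1.5475],
       [ 0.9374,  0.2547, -0.2375,  0.3528],
       [ 0.0183, -0.7171, -0.6967,  1.1087],
       [ 0.    ,  0.    ,  0.    ,  1.    ]])}
{'camera_matrix': array([[413.0728,   0.    , 277.4864],
       [  0.    , 413.0728, 212.3793],
       [  0.    ,   0.    ,   1.    ]]), 'extrinsics': array([[-0.0216, -0.9953,  0.0947,  0.4138],
       [-0.9998,  0.0216, -0.0004,  0.0051],
       [-0.0016, -0.0947, -0.9955,  1.5411],
       [ 0.    ,  0.    ,  0.    ,  1.    ]])}
```

View pics/s0.png

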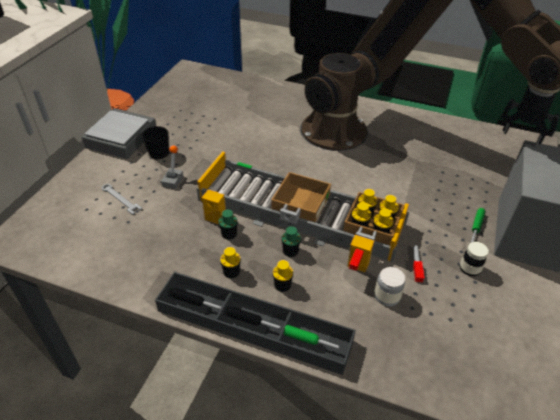

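View pics/t0.png

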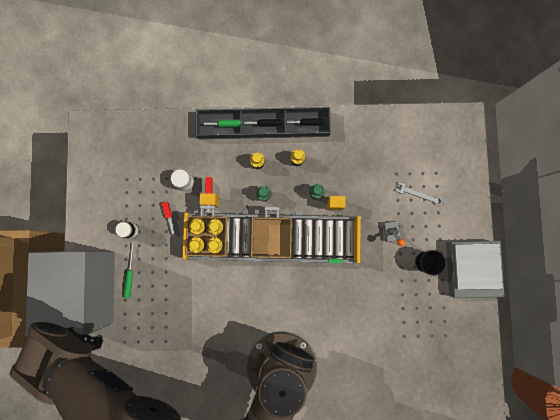

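Left bay is taken, right is free (green tag near top px (335,261)). Two green pots are at top px (264,193) and (318,191), with the pin at (168,217). Next I measure.

```bash
python3 - <<'E'
from h import *
t=cv2.imread('pics/t0.png');s=cv2.imread('pics/s0.png')
cv2.imwrite('pics/t0a.png',cv2.resize(t[150:280,150:350],None,fx=4,fy=4,interpolation=2))
cv2.imwrite('pics/t0b.png',cv2.resize(t[150:280,270:450],None,fx=4,fy=4,interpolation=2))
cv2.imwrite('pics/s0a.png',cv2.resize(s[130:280,140:340],None,fx=4,fy=4,interpolation=2))
cv2.imwrite('pics/s0b.png',cv2.resize(s[160:310,260:460],None,fx=4,fy=4,interpolation=2))
for nm,im in(('top',t),('scene',s)):
  hsv=cv2.cvtColor(im,cv2.COLOR_BGR2HSV)
  for c,lo,hi in(('green',(45,60,30),(95,255,255)),('red',(0,160,100),(4,255,255)),('orange',(5,200,150),(13,255,255)),('yellow',(18,150,90),(32,255,255))):
    m=cv2.inRange(hsv,lo,hi);n,l,stt,ce=cv2.connectedComponentsWithStats(m)
    for i in range(1,n):
      if stt[i,4]>8:print(nm,c,stt[i],ce[i].round(1))
E
```

```text
top green [217 119  26   8 174] [229.4 122.8]
top green [310 184  15  15 161] [316.6 191. ]
top green [256 186  15  15 159] [263.  193.1]
top green [226 246   2   5   9] [226.4 247.8]
top green [328 258  15   6  65] [335.  260.4]
top green [123 270  10  28 207] [127.7 283.6]
top red [205 177   7  16 101] [208.3 184.8]
top red [162 202  10  17 110] [166.3 209.6]
top orange [399 239   5   6  26] [400.9 241.7]
top yellow [291 150  14  14 165] [297.4 156.5]
top yellow [250 153  15  14 167] [256.6 159.7]
top yellow [200 193  19  14 215] [208.8 199.1]
top yellow [327 196  19  14 233] [336.  202.4]
top yellow [182 212   7  47 164] [184.6 235.7]
top yellow [354 216   7  47 275] [356.7 238.9]
top yellow [189 218  16  17 201] [196.6 226.2]
top yellow [208 218  15  17 201] [215.  226.6]
top yellow [189 237  15  16 202] [195.9 244.6]
top yellow [207 237  16  17 201] [214.4 245. ]
scene green [16  0 10  9 41] [20.2  4.2]
scene green [40  0  5  8 12] [42.   3.1]
scene green [57  0  8  4 26] [60.5  1.4]
scene green [76  0 10  9 60] [79.8  3.6]
scene green [ 87   0  24  75 670] [99.3 19.3]
scene gre
[... 401 characters left out ...]
7   7  72] [244.  164.9]
scene green [472 207  14  26 231] [478.5 219.1]
scene green [219 209  18  19 249] [227.3 219.1]
scene green [282 226  19  20 279] [291.1 236.1]
scene green [283 324  37  22 461] [300.6 334.4]
scene red [350 249  13  19 144] [356.2 257.8]
scene red [413 261  12  21 187] [418.2 270.3]
scene orange [170 146   7   5  23] [172.8 148. ]
scene yellow [197 152  28  63 873] [212.6 185.2]
scene yellow [351 189  27  32 503] [363.9 205.1]
scene yellow [373 195  27  33 521] [385.9 211.6]
scene yellow [390 203  19  46 267] [399.  225.7]
scene yellow [350 234  25  34 358] [363.1 246.3]
scene yellow [220 247  20  20 297] [229.6 257.2]
scene yellow [273 260  20  21 315] [282.5 270.6]
```

```bash
sleep 1
```

```text
(no output)
```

View pics/t0a.png

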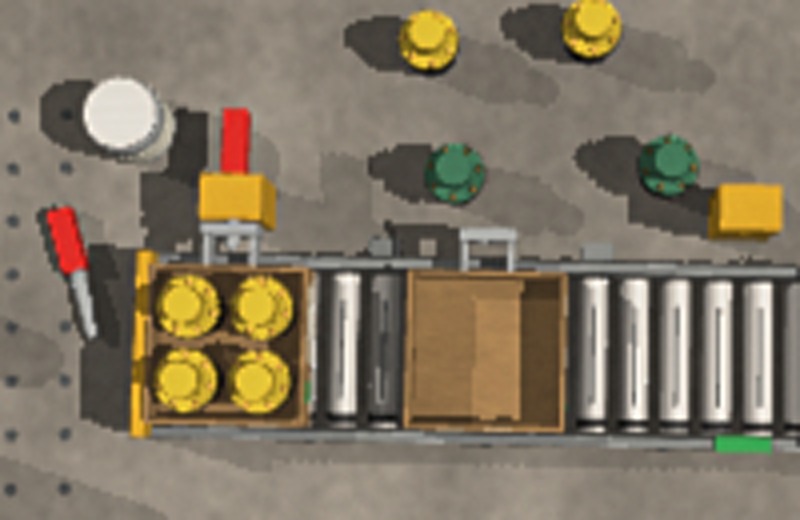

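View pics/t0b.png

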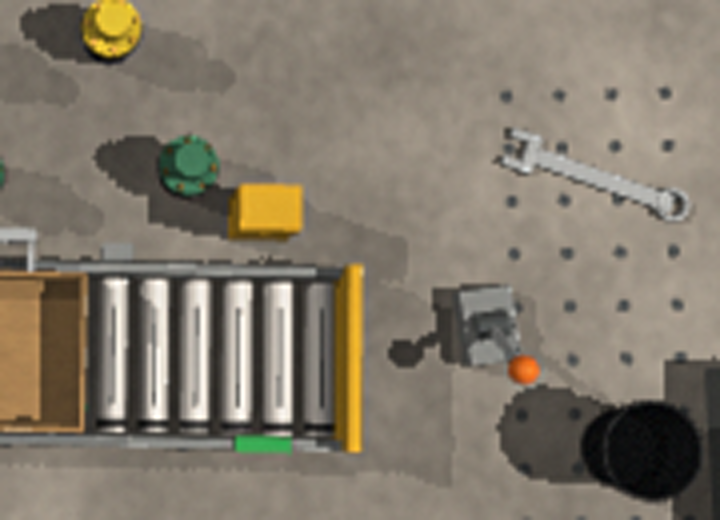

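View pics/s0a.png

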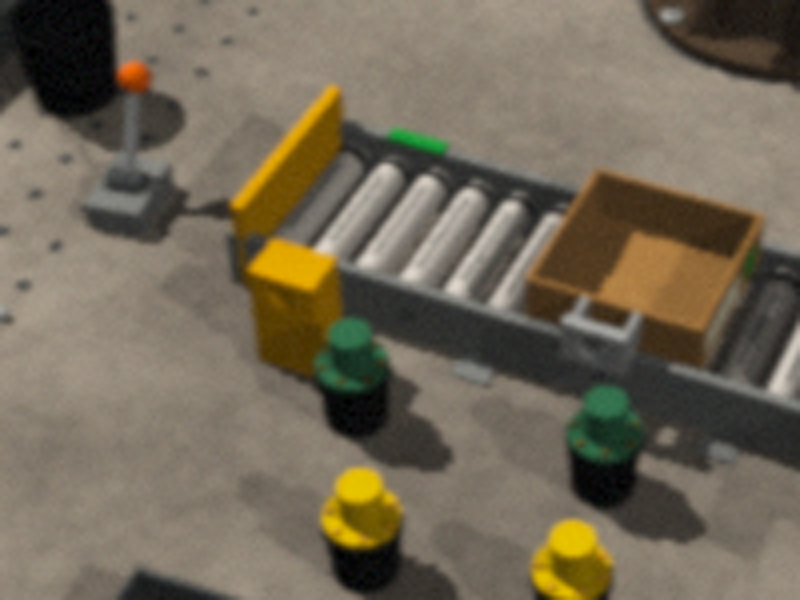

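View pics/s0b.png

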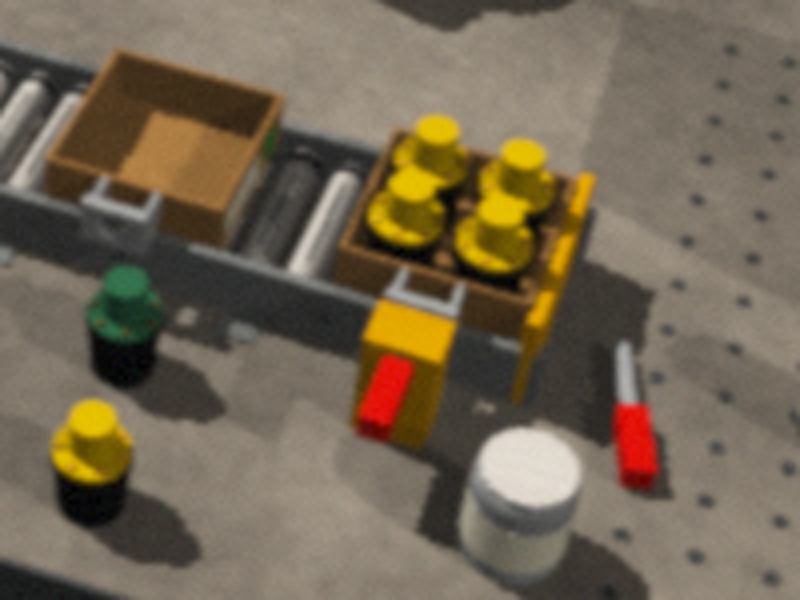

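```bash
python3 - <<'E'
from h import *
np.set_printoptions(precision=4,suppress=True)
A=lambda u,v:(150+u/4-.375,150+v/4-.375)
B=lambda u,v:(270+u/4-.375,150+v/4-.375)
S=lambda u,v:(140+u/4-.375,130+v/4-.375)
S2=lambda u,v:(260+u/4-.375,160+v/4-.375)
for n,t,s in(('peaL',A(456,163),S(608,402)),('peaR',B(195,155),S(351,335)),('levertip',B(524,370),S(134,76))):
  print(n,tri(('top',*t),('scene',*s)),onz('top',*t,.088))
print('pin top handle-end',onz('top',*A(58,209),.015),'handle/shaft',onz('top',*A(77,270),.011),'tip',onz('top',*A(92,337),.011))
print('scene pin end',onz('scene',*S2(639,483),.011),'sh',onz('scene',*S2(632,405),.011),'tip',onz('scene',*S2(622,345),.011))
for n,p in(('Lstop top inner far',A(154,251)),('Lstop inner near',A(152,436)),('Rstop in far',B(349,265)),('Rstop in near',B(347,450))):
  print(n,onz('top',*p,.085))
for n,p in(('Lblk fl',A(200,176)),('Lblk fr',A(271,174)),('nr',A(275,221)),('nl',A(203,222)),('Rfl',B(239,186)),('Rfr',B(301,184)),('Rnr',B(303,235)),('Rnl',B(231,237))):
  print(n,onz('top',*p,.094))
for n,p in(('carton fl',A(411,269)),('fr',A(567,272)),('nr',A(565,431)),('nl',A(404,430))):
  print(n,onz('top',*p,.089))
for n,p in(('carton fl',S(703,359)),('fr',S(531,283)),('nr',S(600,173)),('nl',S(762,217))):
  print(n,onz('scene',*p,.089))
print('lug ',onz('top',*A(488,231),.089+.01))
E
```

```text
peaL (array([0.6309, 0.0536, 0.0896]), np.float64(0.0034171107457234553)) [0.6316 0.0521 0.088 ]
peaR (array([ 0.6341, -0.1414,  0.0879]), np.float64(0.002499369753983498)) [ 0.6346 -0.1426  0.088 ]
levertip (array([ 0.4383, -0.4226,  0.1019]), np.float64(0.003351678340341741)) [ 0.4379 -0.4251  0.088 ]
pin top handle-end [0.6075 0.4255 0.015 ] handle/shaft [0.5505 0.4087 0.011 ] tip [0.4879 0.3946 0.011 ]
scene pin end [0.6105 0.4242 0.011 ] sh [0.5422 0.4079 0.011 ] tip [0.4874 0.3914 0.011 ]
Lstop top inner far [0.5593 0.321  0.085 ]
Lstop inner near [0.3964 0.3229 0.085 ]
Rstop in far [ 0.5338 -0.2759  0.085 ]
Rstop in near [ 0.3715 -0.2677  0.085 ]
Lblk fl [0.6241 0.2783 0.094 ]
Lblk fr [0.6245 0.2155 0.094 ]
nr [0.5826 0.2123 0.094 ]
nl [0.5831 0.2758 0.094 ]
Rfl [ 0.6052 -0.1799  0.094 ]
Rfr [ 0.6058 -0.2347  0.094 ]
Rnr [ 0.5605 -0.2348  0.094 ]
Rnl [ 0.5601 -0.1714  0.094 ]
carton fl [0.538  0.0934 0.089 ]
fr [ 0.5323 -0.044   0.089 ]
nr [ 0.393  -0.0388  0.089 ]
nl [0.3969 0.1018 0.089 ]
carton fl [0.5654 0.1041 0.089 ]
fr [ 0.5365 -0.039   0.089 ]
nr [ 0.3991 -0.0344  0.089 ]
nl [0.4024 0.0995 0.089 ]
lug  [0.5691 0.0247 0.099 ]
```

```bash
cat >> h.py <<'E'
np.set_printoptions(precision=3,suppress=True)
def go(x,y,z,ang=None):
    s=r.read_state();Rt=R.from_rotvec(s['tcp_rot']).as_matrix()
    dp=Rt.T@(np.array([x,y,z])-s['position'])*100
    a=np.arctan2(Rt[1,0],Rt[0,0]);tw=0
    if ang is not None: tw=(a-ang+np.pi/2)%np.pi-np.pi/2
    print('t',round(s['clock'],2),'pos',s['position'],'ang',round(a,3),'F',s['contact_force'],'op',round(s['opening'],4),'tilt',Rt[:2,2])
    print('dp',dp,'twist',round(tw,3))
C=np.array([.464,.025]);TH=-.043
def trk(x,y):
    c,s=np.cos(TH),np.sin(TH);return C+np.array([c*x-s*y,s*x+c*y])
E
python3 -c "
from h import *
go(.631,.053,.2,1.528)
for a in((32,-30),(-32,-30)):print(trk(a[0]/1e3,a[1]/1e3+.003))"
```

```text
t 0.1 pos [0.177 0.599 0.245] ang 1.283 F [-0.566 -0.286  0.324] op 0.0851 tilt [-0.    -0.001]
dp [-39.483  59.006   4.51 ] twist -0.245
[ 0.495 -0.003]
[ 0.431 -0.001]
```

Request:
jog_arm(dp=[[-2, 3, 0], [-4, 6, 0], [-6, 9, 0], [-8, 12, 0], [-10, 15, 0], [-12, 18, 0], [-14, 21, 0], [-16, 24, 0], [-18, 27, 0], [-20, 30, 0]], twist=[-0.03, -0.06, -0.09, -0.12, -0.15, -0.18, -0.21, -0.24, -0.245, -0.245], claw=6, force=40)

```text
clock: 1.1
position: [0.4089, 0.3209, 0.2448]
tcp_rot: [2.268, 2.173, -0.002]
contact_force: [0.7, 0.3, -0.4]
opening: 0.0597
```

```bash
python3 -c "
from h import *
go(.631,.053,.2,1.528)"
```

```text
t 1.1 pos [0.409 0.321 0.245] ang 1.528 F [ 0.689  0.315 -0.411] op 0.0597 tilt [-0.001 -0.001]
dp [-25.816  23.334   4.496] twist 0.0
```

Request:
jog_arm(dp=[[-3, 3, 0], [-6, 6, 0], [-9, 9, 1], [-13, 12, 2], [-17, 15, 3], [-20, 18, 4], [-23, 21, 4.5], [-25.8, 23.3, 4.5], [-25.8, 23.3, 4.5], [-25.8, 23.3, 4.5]], twist=[0, 0, 0, 0, 0, 0, 0, 0, 0, 0])

```text
clock: 2.1
position: [0.6305, 0.0526, 0.1992]
tcp_rot: [-2.269, -2.172, 0.003]
contact_force: [0.4, 0.8, -0.2]
opening: 0.0599
```

```bash
python3 -c "
from h import *
go(.631,.053,.077,1.528);cap('scene','s1')"
```

```text
t 2.1 pos [0.63  0.053 0.199] ang 1.527 F [ 0.356  0.762 -0.172] op 0.0599 tilt [-0.002 -0.001]
dp [ 0.051  0.075 12.224] twist -0.001
```

View pics/s1.png

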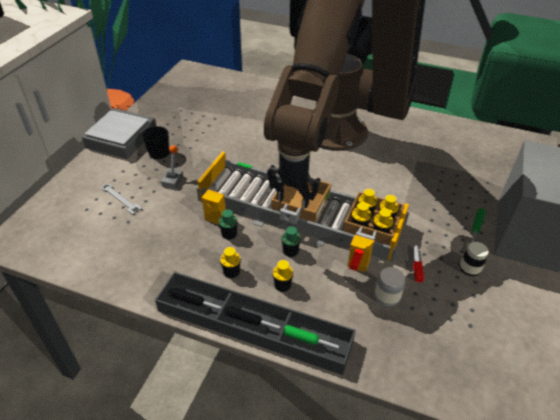

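Pots are still at (291,238) and (228,222), with the gripper above the left one. I'll descend and grip.

Request:
jog_arm(dp=[[0, 0, 2], [0, 0, 4], [0, 0, 6], [0, 0, 8], [0, 0, 10], [0, 0, 11], [0, 0, 12], [0, 0, 12.2], [0, 0, 12.2], [0, 0, 12.2]], twist=[0, 0, 0, 0, 0, 0, 0, 0, 0, 0])

```text
clock: 3.15
position: [0.6302, 0.0534, 0.0783]
tcp_rot: [2.268, 2.173, -0.002]
contact_force: [0.9, -0.4, 1.1]
opening: 0.0599
```

Request:
jog_arm(dp=[[0, 0, 0], [0, 0, 0], [0, 0, 0], [0, 0, 0], [0, 0, 0], [0, 0, 0], [0, 0, 0], [0, 0, 0], [0, 0, 0], [0, 0, 0]], twist=[0, 0, 0, 0, 0, 0, 0, 0, 0, 0], claw=2.6, force=40)

```text
clock: 4.15
position: [0.6305, 0.0533, 0.079]
tcp_rot: [2.268, 2.173, -0.001]
contact_force: [-0.8, -1.0, 5.5]
opening: 0.0305
```

```bash
python3 -c "
from h import *
go(.495,-.003,.25,1.528)"
```

```text
t 4.15 pos [0.631 0.053 0.079] ang 1.528 F [-0.791 -0.978  5.473] op 0.0305 tilt [ 0.    -0.001]
dp [ -6.221 -13.293 -17.099] twist -0.0
```

Request:
jog_arm(dp=[[0, 0, -1], [0, 0, -3], [0, 0, -5], [0, 0, -8], [0, 0, -11], [-1, -2, -12], [-2, -4, -12], [-3, -6, -12], [-4, -8, -12], [-4, -8, -12]], twist=[0, 0, 0, 0, 0, 0, 0, 0, 0, 0])

```text
clock: 5.15
position: [0.5468, 0.0163, 0.1997]
tcp_rot: [2.269, 2.172, -0.002]
contact_force: [0.2, -0.4, -1.3]
opening: 0.031
```

```bash
python3 -c "
from h import *
go(.495,-.003,.127,1.528);cap('scene','s2');cap('top','t2')
t=cv2.imread('pics/t2.png');cv2.imwrite('pics/t2a.png',cv2.resize(t[150:280,150:350],None,fx=4,fy=4,interpolation=2))"
```

```text
t 5.15 pos [0.547 0.016 0.2  ] ang 1.527 F [ 0.187 -0.357 -1.264] op 0.031 tilt [-0.001 -0.001]
dp [-2.145 -5.091  7.272] twist -0.001
```

View pics/s2.png

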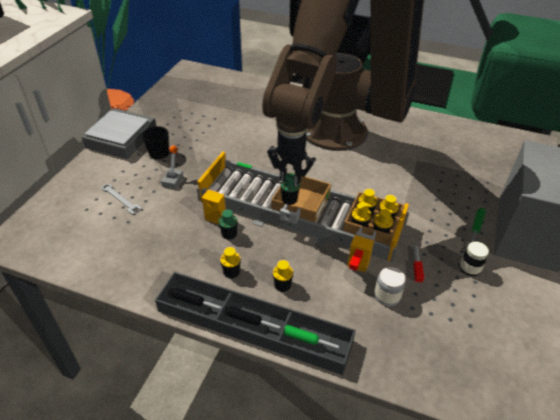

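View pics/t2a.png

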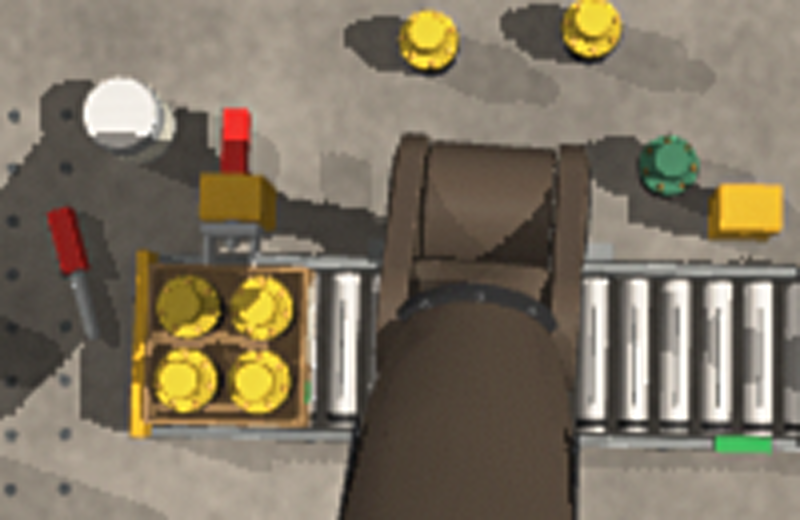

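Pot 1 is held, at scene px (290,188). I'll lower it into the far-right cell.

Request:
jog_arm(dp=[[-0.5, -2, 0], [-1, -4, 0], [-2, -5.2, 0], [-2.1, -5.2, 1], [-2.1, -5.2, 3], [-2.1, -5.2, 5], [-2.1, -5.2, 6.5], [-2.1, -5.2, 7.2], [-2.1, -5.2, 7.4], [-2.1, -5.2, 7.5]], twist=[0, 0, 0, 0, 0, 0, 0, 0, 0, 0])

```text
clock: 6.25
position: [0.4969, -0.002, 0.1246]
tcp_rot: [2.268, 2.171, 0.001]
contact_force: [0.2, -0.5, -1.5]
opening: 0.031
```

```bash
python3 -c "
from h import *
go(.496,-.003,.123,1.528);cap('scene','s3')
s=cv2.imread('pics/s3.png');cv2.imwrite('pics/s3a.png',cv2.resize(s[130:280,190:390],None,fx=4,fy=4,interpolation=2))"
```

```text
t 6.25 pos [ 0.497 -0.002  0.125] ang 1.527 F [ 0.224 -0.54  -1.545] op 0.031 tilt [ 0.002 -0.001]
dp [-0.099 -0.089  0.162] twist -0.001
```

View pics/s3a.png

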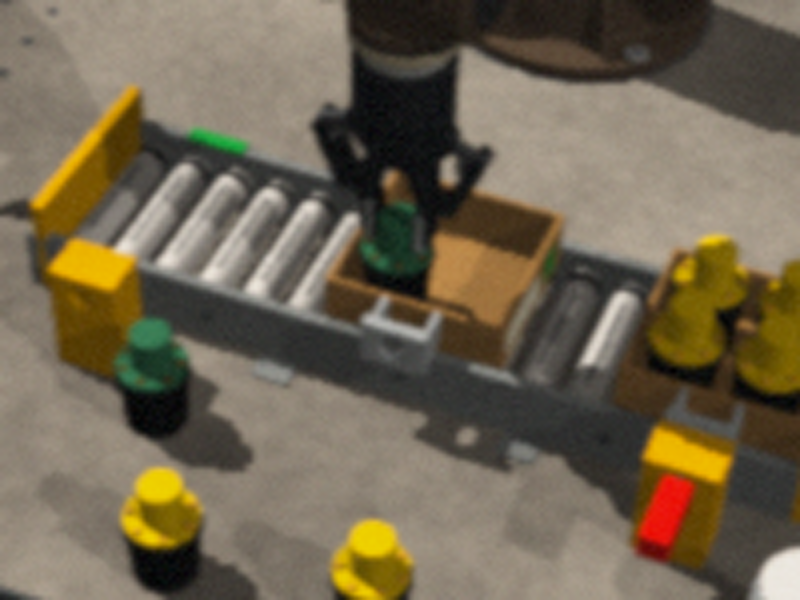

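Pot is inside the carton's walls in the far-right cell. Set it down and release.

Request:
jog_arm(dp=[[0, 0, 0.1], [0, 0, 0.2], [0, 0, 0.2], [0, 0, 0.2], [0, 0, 0.2], [0, 0, 0.2], [0, 0, 0.2], [0, 0, 0.2], [0, 0, 0.2], [0, 0, 0.2]], twist=[0, 0, 0, 0, 0, 0, 0, 0, 0, 0])

```text
clock: 7.3
position: [0.4971, -0.0021, 0.123]
tcp_rot: [2.267, 2.171, 0.002]
contact_force: [1.3, -0.2, 5.2]
opening: 0.0305
```

Request:
jog_arm(dp=[[0, 0, 0], [0, 0, 0], [0, 0, 0], [0, 0, 0], [0, 0, 0], [0, 0, -2], [0, 0, -4], [0, 0, -7], [0, 0, -10], [0, 0, -10]], twist=[0, 0, 0, 0, 0, 0, 0, 0, 0, 0], claw=6)

```text
clock: 8.3
position: [0.498, -0.0021, 0.2263]
tcp_rot: [2.264, 2.168, 0.007]
contact_force: [0.6, 0.9, -0.1]
opening: 0.0602
```

```bash
python3 -c "
from h import *
go(.634,-.142,.2,1.528);cap('scene','s4')
s=cv2.imread('pics/s4.png');cv2.imwrite('pics/s4a.png',cv2.resize(s[130:280,190:390],None,fx=4,fy=4,interpolation=2))"
```

```text
t 8.3 pos [ 0.498 -0.002  0.226] ang 1.527 F [ 0.604  0.941 -0.128] op 0.0602 tilt [ 0.008 -0.002]
dp [-13.386  14.172   2.767] twist -0.001
```

View pics/s4a.png

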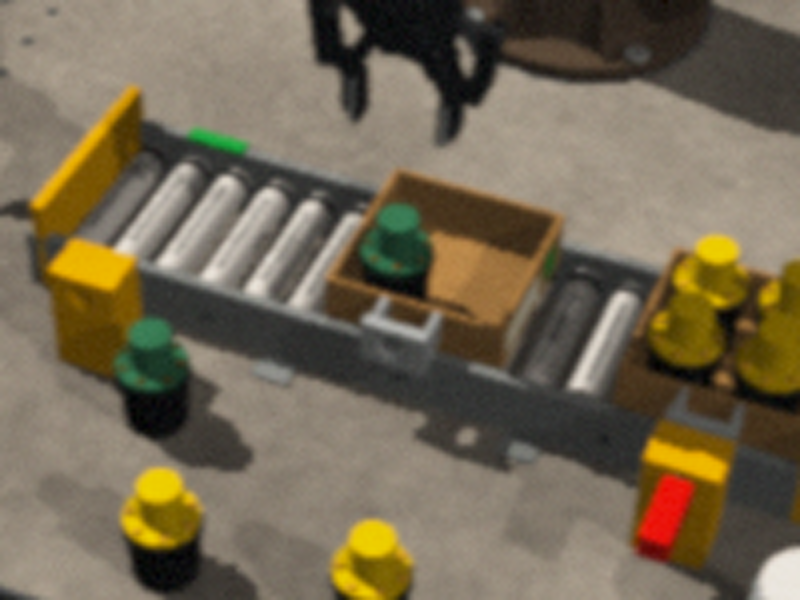

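Pot 1 stands upright in the carton, and pot 2 is still in place. On to pot 2.

Request:
jog_arm(dp=[[-2, 2, 0], [-4, 4, 0], [-6, 6, 1], [-8, 8, 2], [-10, 10, 2], [-12, 12, 2.5], [-13.4, 14.1, 2.7], [-13.4, 14.1, 2.7], [-13.4, 14.1, 2.7], [-13.4, 14.1, 2.7]], twist=[0, 0, 0, 0, 0, 0, 0, 0, 0, 0])

```text
clock: 9.35
position: [0.6317, -0.1413, 0.1978]
tcp_rot: [2.266, 2.17, 0.004]
contact_force: [-0.4, -0.8, -0.1]
opening: 0.0601
```

```bash
python3 -c "
from h import *
go(.634,-.142,.0785,1.528);cap('scene','s5')
s=cv2.imread('pics/s5.png');cv2.imwrite('pics/s5a.png',cv2.resize(s[130:280,190:390],None,fx=4,fy=4,interpolation=2))"
```

```text
t 9.35 pos [ 0.632 -0.141  0.198] ang 1.528 F [-0.445 -0.765 -0.117] op 0.0601 tilt [ 0.005 -0.001]
dp [-0.046  0.175 11.933] twist -0.0
```

View pics/s5a.png

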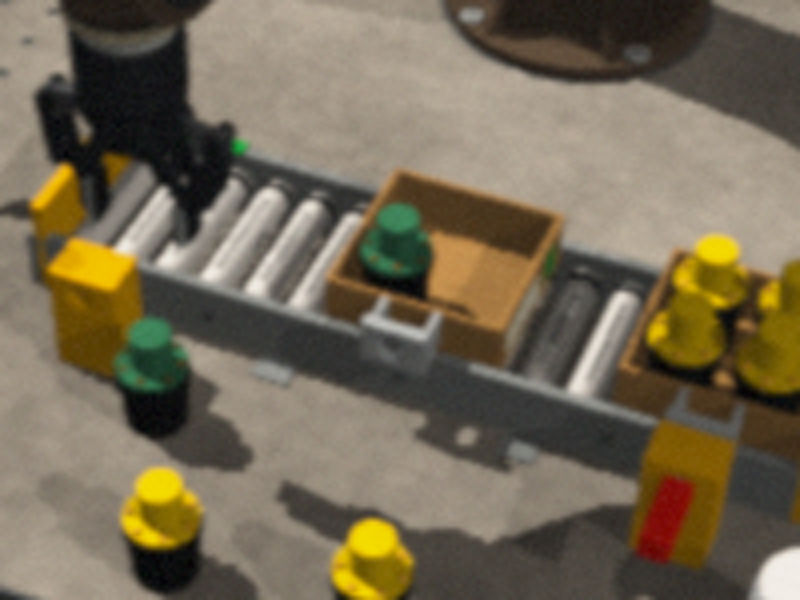

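Pot 2 is unmoved. Descend and grip.

Request:
jog_arm(dp=[[0, 0.1, 2], [0, 0.1, 4], [0, 0.1, 6], [0, 0.2, 8], [0, 0.2, 10], [0, 0.2, 11], [0, 0.2, 11.8], [0, 0.2, 11.9], [0, 0.2, 11.9], [0, 0.2, 11.9]], twist=[0, 0, 0, 0, 0, 0, 0, 0, 0, 0])

```text
clock: 10.4
position: [0.6348, -0.1416, 0.0801]
tcp_rot: [2.264, 2.17, 0.005]
contact_force: [-0.1, 0.9, -0.7]
opening: 0.0602
```

Request:
jog_arm(dp=[[0, 0, 0], [0, 0, 0], [0, 0, 0], [0, 0, 0], [0, 0, 0], [0, 0, 0], [0, 0, 0], [0, 0, 0], [0, 0, 0], [0, 0, 0]], twist=[0, 0, 0, 0, 0, 0, 0, 0, 0, 0], claw=2.6)

```text
clock: 11.4
position: [0.6351, -0.1418, 0.0808]
tcp_rot: [2.264, 2.169, 0.006]
contact_force: [-0.8, -0.9, 6.3]
opening: 0.0306
```

```bash
python3 -c "
from h import *
go(.433,-.001,.2,1.528)"
```

```text
t 11.4 pos [ 0.635 -0.142  0.081] ang 1.528 F [-0.802 -0.88   6.286] op 0.0306 tilt [ 0.008 -0.002]
dp [ 13.182 -20.704 -12.103] twist -0.0
```

Request:
jog_arm(dp=[[0, 0, -1], [0, 0, -3], [0, 0, -6], [0, 0, -9], [0, 0, -12], [0, 0, -15], [2, -3, -15.5], [4, -6, -15.5], [6, -9, -15.5], [6, -9, -15.5]], twist=[0, 0, 0, 0, 0, 0, 0, 0, 0, 0])

```text
clock: 12.4
position: [0.5433, -0.0755, 0.2357]
tcp_rot: [2.263, 2.171, 0.005]
contact_force: [-0.4, -1.0, -1.2]
opening: 0.0306
```

```bash
python3 -c "
from h import *
go(.434,-.001,.2,1.528)"
```

```text
t 12.4 pos [ 0.543 -0.075  0.236] ang 1.529 F [-0.41  -0.98  -1.167] op 0.0306 tilt [ 0.006 -0.001]
dp [  6.994 -11.255   3.498] twist 0.001
```

Request:
jog_arm(dp=[[1, -2, 0], [3, -4, 0], [4, -6, 0], [5, -8, 0], [6, -10, 0], [7, -11.2, 0], [7, -11.2, 2], [7, -11.2, 5], [7, -11.2, 7], [7, -11.2, 7]], twist=[0, 0, 0, 0, 0, 0, 0, 0, 0, 0])

```text
clock: 13.4
position: [0.4343, -0.0008, 0.1634]
tcp_rot: [2.266, 2.173, 0.002]
contact_force: [0.6, 0.3, -2.2]
opening: 0.0304
```

```bash
python3 -c "
from h import *
go(.434,-.001,.127,1.528);cap('scene','s6')
s=cv2.imread('pics/s6.png');cv2.imwrite('pics/s6a.png',cv2.resize(s[130:280,190:390],None,fx=4,fy=4,interpolation=2))"
```

```text
t 13.4 pos [ 0.434 -0.001  0.163] ang 1.529 F [ 0.607  0.322 -2.231] op 0.0304 tilt [ 0.002 -0.001]
dp [-0.017 -0.041  3.643] twist 0.001
```

View pics/s6a.png

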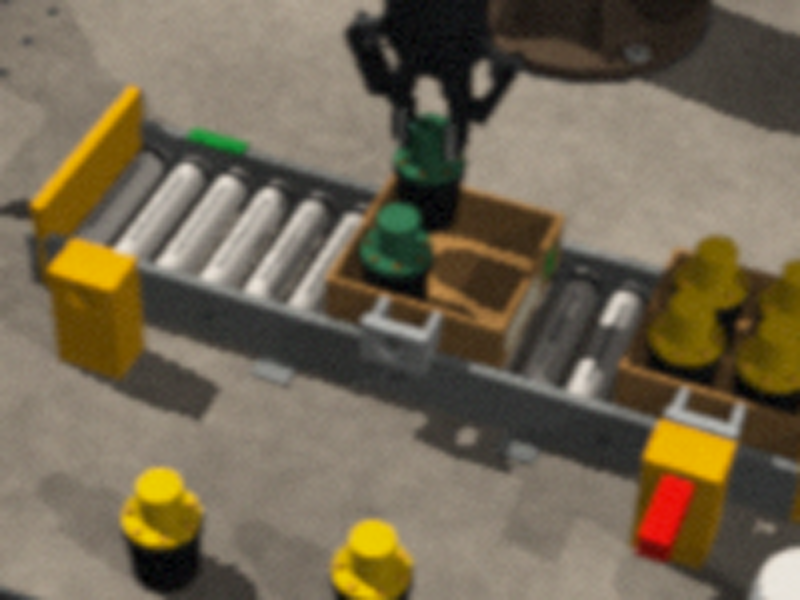

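Pot 2 hangs over the near-right cell. Lower it and release.

Request:
jog_arm(dp=[[0, 0, 0.5], [0, 0, 1], [0, 0, 1.5], [0, 0, 2], [0, 0, 2.5], [0, 0, 3], [0, 0, 3.4], [0, 0, 3.7], [0, 0, 3.9], [0, 0, 3.9]], twist=[0, 0, 0, 0, 0, 0, 0, 0, 0, 0])

```text
clock: 14.45
position: [0.435, -0.001, 0.1255]
tcp_rot: [2.265, 2.173, 0.003]
contact_force: [-0.6, -0.3, -1.5]
opening: 0.0304
```

Request:
jog_arm(dp=[[0, 0, 0], [0, 0, 0], [0, 0, 0], [0, 0, 0], [0, 0, 0], [0, 0, -2], [0, 0, -4], [0, 0, -7], [0, 0, -10], [0, 0, -10]], twist=[0, 0, 0, 0, 0, 0, 0, 0, 0, 0], claw=6)

```text
clock: 15.45
position: [0.4358, -0.001, 0.2285]
tcp_rot: [2.261, 2.17, 0.009]
contact_force: [0.2, -0.3, -0.9]
opening: 0.06
```

```bash
python3 -c "
from h import *
p=trk(0,.118);print(p);go(*p,.25,1.528);cap('scene','s7')
s=cv2.imread('pics/s7.png');cv2.imwrite('pics/s7a.png',cv2.resize(s[130:280,190:390],None,fx=4,fy=4,interpolation=2))"
```

```text
[0.469 0.143]
t 15.45 pos [ 0.436 -0.001  0.229] ang 1.529 F [ 0.183 -0.288 -0.872] op 0.06 tilt [ 0.009 -0.002]
dp [14.511  2.752 -2.145] twist 0.001
```

View pics/s7a.png

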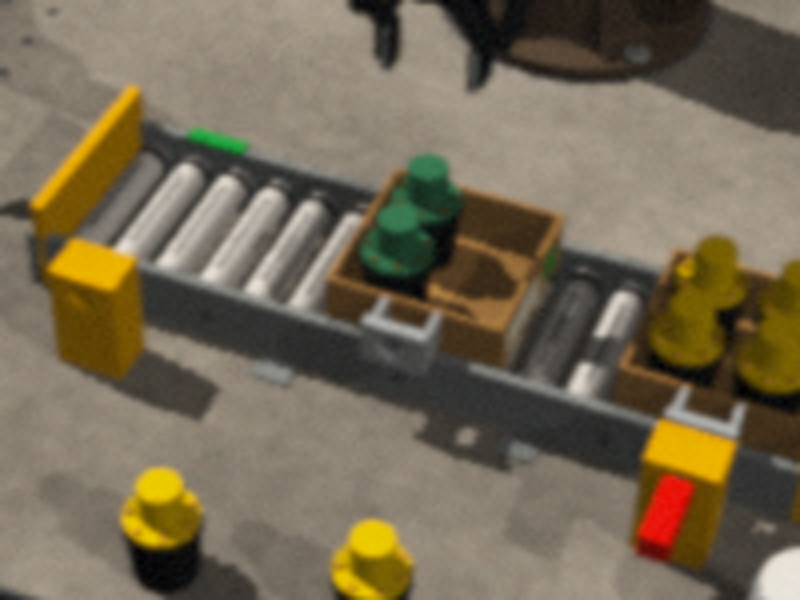

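Both pots stand in the carton. Now I move behind it, into the gap between the cartons, with the fingers closed.

Request:
jog_arm(dp=[[2, 0.5, -1], [4, 1, -2], [6, 1.5, -2], [8, 2, -2], [10, 2.5, -2], [12, 2.7, -2], [14, 2.7, -2], [14.4, 2.7, -2], [14.4, 2.7, -2], [14.4, 2.7, -2]], twist=[0, 0, 0, 0, 0, 0, 0, 0, 0, 0], claw=0)

```text
clock: 16.5
position: [0.4677, 0.1413, 0.2463]
tcp_rot: [2.263, 2.171, 0.005]
contact_force: [0.8, -0.8, 0.1]
opening: -0.0001
```

```bash
python3 -c "
from h import *
p=trk(0,.1165);print(p);go(*p,.078,1.528)"
```

```text
[0.469 0.141]
t 16.5 pos [0.468 0.141 0.246] ang 1.529 F [ 0.834 -0.759  0.09 ] op -0.0001 tilt [ 0.006 -0.002]
dp [ 0.039  0.023 16.834] twist 0.001
```

Request:
jog_arm(dp=[[0, 0, 2], [0, 0, 4], [0, 0, 6], [0, 0, 8], [0, 0, 10], [0, 0, 12], [0, 0, 14], [0, 0, 16], [0, 0, 16.8], [0, 0, 16.8]], twist=[0, 0, 0, 0, 0, 0, 0, 0, 0, 0])

```text
clock: 17.5
position: [0.4685, 0.1404, 0.0777]
tcp_rot: [2.265, 2.171, 0.003]
contact_force: [0.0, -0.1, 0.3]
opening: -0.0003
```

```bash
python3 -c "
from h import *
p=trk(0,-.160+.0145);print(p);go(*p,.078,1.528)
cap('scene','s8')
s=cv2.imread('pics/s8.png');cv2.imwrite('pics/s8a.png',cv2.resize(s[130:280,190:390],None,fx=4,fy=4,interpolation=2))"
```

```text
[ 0.458 -0.12 ]
t 17.5 pos [0.469 0.14  0.078] ang 1.528 F [ 0.041 -0.127  0.347] op -0.0003 tilt [ 0.004 -0.002]
dp [-26.094   0.028   0.017] twist 0.0
```

View pics/s8a.png

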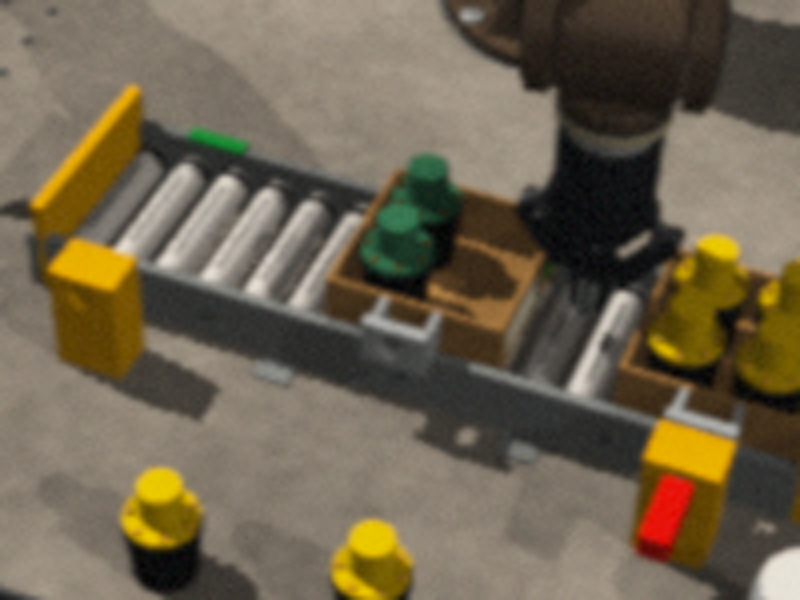

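Request:
jog_arm(dp=[[-1, 0, 0], [-2, 0, 0], [-3, 0, 0], [-4, 0, 0], [-5, 0, 0], [-6, 0, 0], [-7, 0, 0], [-8, 0, 0], [-9, 0, 0], [-10, 0, 0]], twist=[0, 0, 0, 0, 0, 0, 0, 0, 0, 0])

```text
clock: 18.55
position: [0.4646, 0.0398, 0.0785]
tcp_rot: [2.264, 2.17, 0.004]
contact_force: [-0.1, 1.1, 0.0]
opening: -0.0
```

Request:
jog_arm(dp=[[-1, 0, 0], [-2, 0, 0], [-3, 0, 0], [-4, 0, 0], [-5, 0, 0], [-6, 0, 0], [-7, 0, 0], [-8, 0, 0], [-9, 0, 0], [-10, 0, 0]], twist=[0, 0, 0, 0, 0, 0, 0, 0, 0, 0])

```text
clock: 19.55
position: [0.4603, -0.0609, 0.0787]
tcp_rot: [2.264, 2.171, 0.004]
contact_force: [0.2, 0.9, 0.5]
opening: -0.0002
```

```bash
python3 -c "
from h import *
p=trk(0,-.160+.0145);print(p);go(*p,.078,1.528)
cap('scene','s9')
s=cv2.imread('pics/s9.png');cv2.imwrite('pics/s9a.png',cv2.resize(s[130:280,190:390],None,fx=4,fy=4,interpolation=2))"
```

```text
[ 0.458 -0.12 ]
t 19.55 pos [ 0.46  -0.061  0.079] ang 1.529 F [0.217 0.94  0.546] op -0.0002 tilt [ 0.006 -0.002]
dp [-5.952 -0.001  0.08 ] twist 0.001
```

View pics/s9a.png

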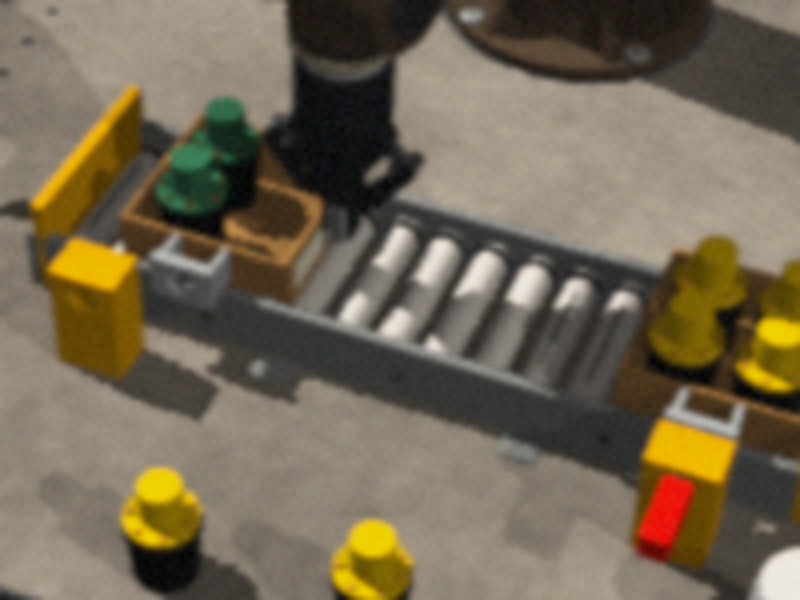

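Request:
jog_arm(dp=[[-0.5, 0, 0], [-1, 0, 0], [-1.5, 0, 0], [-2, 0, 0], [-2.5, 0, 0], [-3, 0, 0], [-3.5, 0, 0], [-4, 0, 0], [-4.5, 0, 0], [-5, 0, 0]], twist=[0, 0, 0, 0, 0, 0, 0, 0, 0, 0])

```text
clock: 20.6
position: [0.4583, -0.1123, 0.0788]
tcp_rot: [2.264, 2.17, 0.004]
contact_force: [0.8, 0.7, -1.1]
opening: -0.0001
```

Request:
jog_arm(dp=[[-0.2, 0, 0], [-0.3, 0, 0], [-0.4, 0, 0], [-0.5, 0, 0], [-0.6, 0, 0], [-0.7, 0, 0], [-0.8, 0, 0], [-0.9, 0, 0], [-1, 0, 0], [-1, 0, 0]], twist=[0, 0, 0, 0, 0, 0, 0, 0, 0, 0])

```text
clock: 21.6
position: [0.4579, -0.1214, 0.0788]
tcp_rot: [2.265, 2.17, 0.005]
contact_force: [3.1, 11.3, 0.8]
opening: 0.0003
```

```bash
python3 -c "
from h import *
p=trk(0,-.160+.0145);print(p);go(*p,.078,1.528)
cap('scene','s10')
s=cv2.imread('pics/s10.png');cv2.imwrite('pics/s10a.png',cv2.resize(s[130:280,170:370],None,fx=4,fy=4,interpolation=2))"
```

```text
[ 0.458 -0.12 ]
t 21.6 pos [ 0.458 -0.121  0.079] ang 1.528 F [ 3.089 11.321  0.76 ] op 0.0003 tilt [ 0.006 -0.001]
dp [ 0.106 -0.02   0.082] twist -0.0
```

View pics/s10a.png

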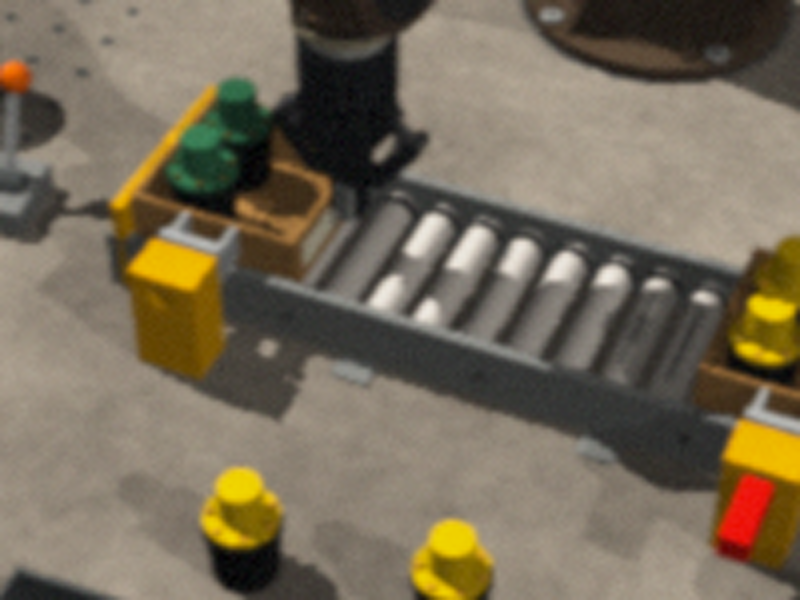

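The carton is against the stop: 11 N reaction at the predicted position. Back off, rise, and re-check the pin.

Request:
jog_arm(dp=[[0.5, 0, 0], [1, 0, 0], [1.5, 0, 0], [2, 0, 0], [2, 0, -2], [2, 0, -5], [2, 0, -8], [2, 0, -12], [2, 0, -16], [2, 0, -16]], twist=[0, 0, 0, 0, 0, 0, 0, 0, 0, 0])

```text
clock: 22.65
position: [0.4592, -0.1015, 0.2432]
tcp_rot: [2.259, 2.165, 0.011]
contact_force: [-0.0, -0.1, 0.3]
opening: -0.0002
```

```bash
python3 -c "
from h import *
s=cap('scene','s11');t=cap('top','t11')
for n,im in(('scene',s),('top',t)):
  hsv=cv2.cvtColor(im,cv2.COLOR_RGB2HSV);m=cv2.inRange(hsv,(0,160,60),(4,255,255));k,l,q,ce=cv2.connectedComponentsWithStats(m)
  for i in range(1,k):
    if q[i,4]>8:print(n,q[i],ce[i])
cv2.imwrite('pics/t11a.png',cv2.resize(t[150:280,140:260,::-1],None,fx=4,fy=4,interpolation=2))
cv2.imwrite('pics/s11a.png',cv2.resize(s[230:300,340:480,::-1],None,fx=5,fy=5,interpolation=2))
cv2.imwrite('pics/t11b.png',cv2.resize(t[150:280,260:420,::-1],None,fx=4,fy=4,interpolation=2))
"
```

```text
scene [350 249  13  21 161] [355.745 258.957]
scene [413 261  12  21 202] [418.347 270.797]
top [205 177   7  16 101] [208.327 184.772]
top [162 202  10  17 109] [166.33  209.514]
```

View pics/t11a.png

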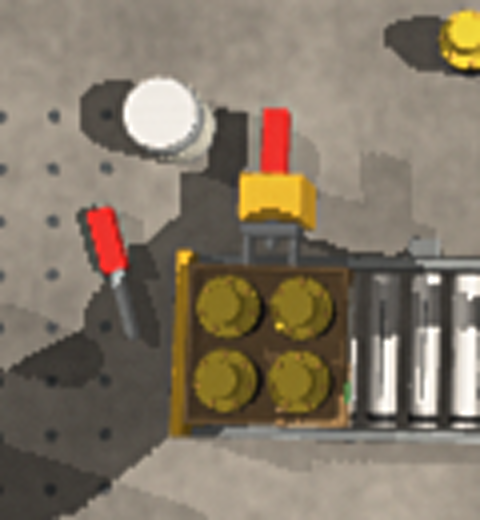

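View pics/s11a.png

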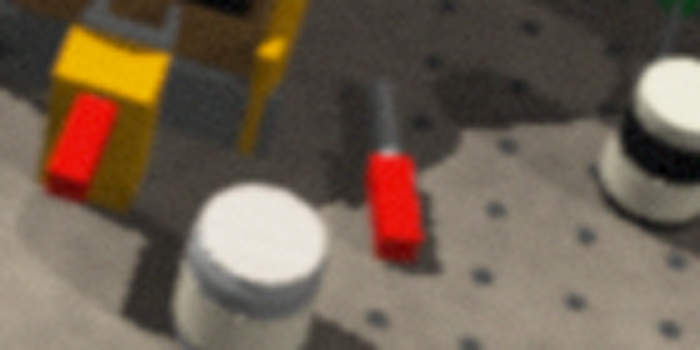

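View pics/t11b.png

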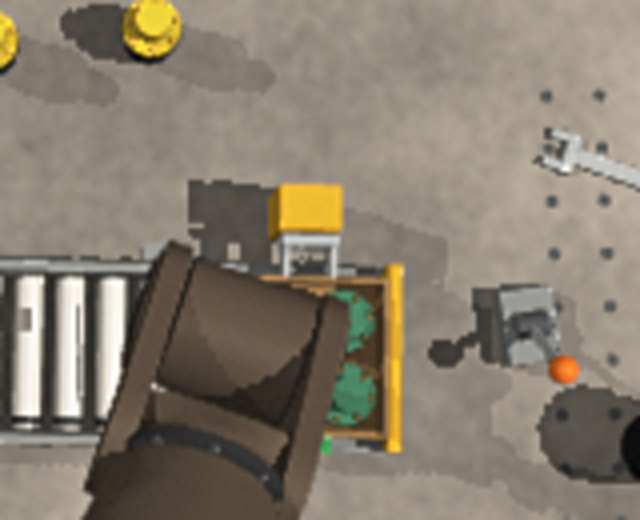

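```bash
python3 -c "
from h import *
A=lambda u,v:(140+u/4-.375,150+v/4-.375)
e=onz('top',*A(101,208),.018);t=onz('top',*A(131,337),.011);print(e,t,np.arctan2(*(e-t)[1::-1]),np.linalg.norm(e-t))
im=cv2.imread('pics/t11.png');hsv=cv2.cvtColor(im,cv2.COLOR_BGR2HSV)
for nm,c in(('top',(160,200,175,225)),('scene',(410,258,428,285))):
  im=cv2.imread('pics/'+nm[0]+'11.png');hsv=cv2.cvtColor(im,cv2.COLOR_BGR2HSV)
  m=cv2.inRange(hsv,(0,120,50),(6,255,255));ys,xs=np.nonzero(m);k=(xs>c[0])&(xs<c[2])&(ys>c[1])&(ys<c[3]);xs,ys=xs[k],ys[k]
  p=np.array([onz(nm,x,y,.02)[:2] for x,y in zip(xs,ys)]);w,v=np.linalg.eigh(np.cov(p.T));print(nm,p.mean(0),np.arctan2(v[1,1],v[0,1]),np.sqrt(12*w))
A2=(lambda u,v:(340+u/5-.4,230+v/5-.4))
print('scene tip',onz('scene',*A2(378,85),.016),'end',onz('scene',*A2(399,245),.015))
"
```

```text
[0.608 0.422 0.018] [0.488 0.395 0.011] 0.2163284566308368 0.12311602793964432
top [0.578 0.415] -2.841147646958131 [0.028 0.062]
scene [0.586 0.415] -2.8994877906204666 [0.03  0.075]
scene tip [0.495 0.392 0.016] end [0.608 0.423 0.015]
```

```bash
python3 -c "
from h import *
A=lambda u,v:(140+u/4-.375,150+v/4-.375)
print(onz('top',*A(161,113),.085), onz('scene',340+264/5-.4,230+230/5-.4,.085))
go(.5,.25,.3,1.816)"
```

```text
[0.684 0.35  0.085] [0.683 0.351 0.085]
t 22.75 pos [ 0.458 -0.101  0.239] ang 1.528 F [ 0.006  0.547 -0.684] op 0.0002 tilt [ 0.007 -0.002]
dp [35.245  2.769 -6.114] twist -0.288
```

Request:
jog_arm(dp=[[3, 0, -3], [6, 0, -5], [10, 0.5, -6], [14, 1, -6], [18, 1.5, -6], [22, 2, -6], [26, 2.5, -6], [30, 2.7, -6], [34, 2.7, -6], [35.2, 2.7, -6]], twist=[-0.05, -0.1, -0.15, -0.2, -0.25, -0.288, -0.288, -0.288, -0.288, -0.288], claw=5)

```text
clock: 23.75
position: [0.4987, 0.2525, 0.2966]
tcp_rot: [1.927, 2.475, 0.001]
contact_force: [-0.8, -0.4, 0.2]
opening: 0.0497
```

```bash
python3 -c "
from h import *
go(.58,.416,.12,1.816)"
```

```text
t 23.75 pos [0.499 0.253 0.297] ang 1.819 F [-0.762 -0.413  0.241] op 0.0497 tilt [ 0.004 -0.002]
dp [13.914 11.825 17.658] twist 0.003
```

Request:
jog_arm(dp=[[3, 2, 0], [6, 4, 0], [9, 7, 0], [12, 10, 2], [13.9, 11.8, 5], [13.9, 11.8, 9], [13.9, 11.8, 13], [13.9, 11.8, 16], [13.9, 11.8, 17.6], [13.9, 11.8, 17.6]], twist=[0, 0, 0, 0, 0, 0, 0, 0, 0, 0])

```text
clock: 24.75
position: [0.579, 0.4148, 0.1175]
tcp_rot: [1.928, 2.476, -0.006]
contact_force: [0.8, -0.5, -0.5]
opening: 0.0501
```

```bash
python3 -c "
from h import *
go(.58,.416,.019,1.816);s=cap('scene','s12')
cv2.imwrite('pics/s12a.png',cv2.resize(s[180:320,340:500,::-1],None,fx=4,fy=4,interpolation=2))"
```

```text
t 24.75 pos [0.579 0.415 0.117] ang 1.818 F [ 0.827 -0.487 -0.535] op 0.0501 tilt [ 0.    -0.005]
dp [0.136 0.137 9.847] twist 0.002
```

View pics/s12a.png

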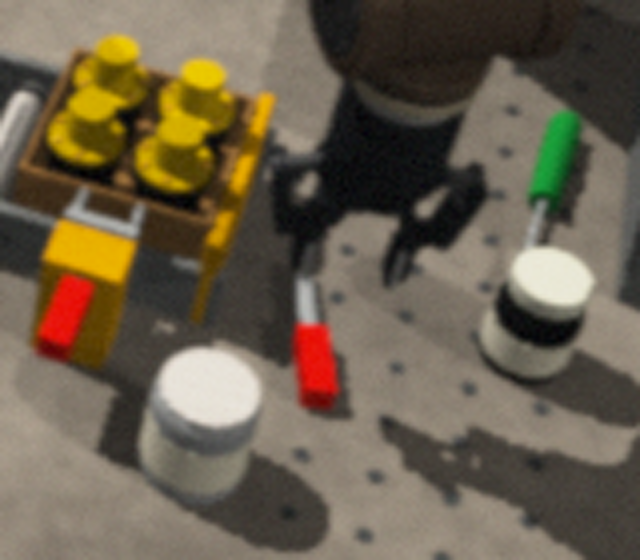

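```bash
python3 -c "
from h import *
for p in((.579,.415,.105),(.58,.416,.022),(.58,.416,.011),(.609,.423,.011),(.488,.394,.011)):
  q=proj('scene',p);print(p,q,(q-[340,180])*4)"
```

```text
(0.579, 0.415, 0.105) [425.14  248.823] [340.559 275.294]
(0.58, 0.416, 0.022) [419.054 268.905] [316.216 355.621]
(0.58, 0.416, 0.011) [418.245 271.396] [312.979 365.585]
(0.609, 0.423, 0.011) [419.032 279.839] [316.128 399.357]
(0.488, 0.394, 0.011) [415.969 246.247] [303.875 264.989]
```

Request:
jog_arm(dp=[[0.1, 0.1, 2], [0.1, 0.1, 4], [0.1, 0.1, 6], [0.1, 0.1, 7], [0.1, 0.1, 8], [0.1, 0.1, 9], [0.1, 0.1, 9.6], [0.1, 0.1, 9.8], [0.1, 0.1, 9.8], [0.1, 0.1, 9.8]], twist=[0, 0, 0, 0, 0, 0, 0, 0, 0, 0])

```text
clock: 25.8
position: [0.581, 0.4164, 0.0223]
tcp_rot: [1.927, 2.475, -0.001]
contact_force: [0.2, 0.9, -0.7]
opening: 0.0503
```

```bash
python3 -c "
from h import *
go(.58,.416,.019,1.816);s=cap('scene','s13')
cv2.imwrite('pics/s13a.png',cv2.resize(s[180:320,340:500,::-1],None,fx=4,fy=4,interpolation=2))"
```

```text
t 25.8 pos [0.581 0.416 0.022] ang 1.818 F [ 0.193  0.857 -0.673] op 0.0503 tilt [ 0.003 -0.003]
dp [-0.014 -0.106  0.325] twist 0.002
```

View pics/s13a.png

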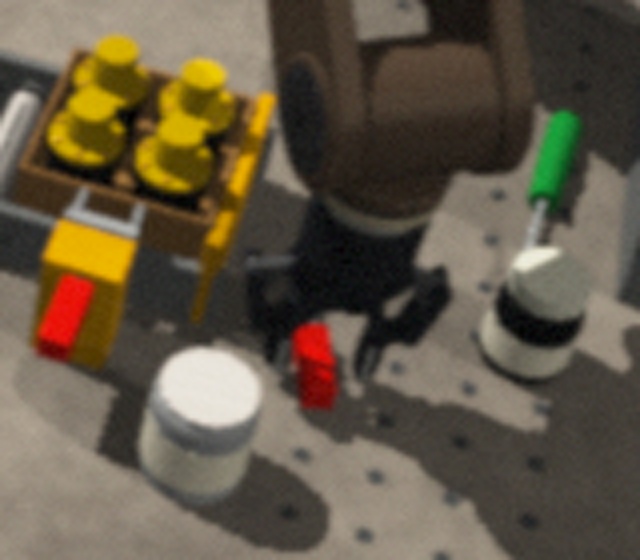

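Handle lies between the pads. Lower 4 mm and close.

Request:
jog_arm(dp=[[0, 0, 0.2], [0, 0, 0.4], [0, 0, 0.4], [0, 0, 0.4], [0, 0, 0.4], [0, 0, 0.4], [0, 0, 0.4], [0, 0, 0.4], [0, 0, 0.4], [0, 0, 0.4]], twist=[0, 0, 0, 0, 0, 0, 0, 0, 0, 0], claw=1.5, force=70)

```text
clock: 26.85
position: [0.5813, 0.4166, 0.0187]
tcp_rot: [1.927, 2.475, 0.001]
contact_force: [1.2, -1.5, 6.3]
opening: 0.0204
```

Request:
jog_arm(dp=[[0, 0, 0], [0, 0, 0], [0, 0, 0], [0, 0, -1], [0, 0, -3], [0, 0, -6], [0, 0, -10], [0, 0, -14], [0, 0, -18], [0, 0, -18]], twist=[0, 0, 0, 0, 0, 0, 0, 0, 0, 0])

```text
clock: 27.85
position: [0.5818, 0.418, 0.2054]
tcp_rot: [1.925, 2.472, 0.014]
contact_force: [0.2, -0.9, -0.2]
opening: 0.0204
```

```bash
python3 -c "
from h import *
p=trk(.26,-.23);print(p);go(*p,.25,1.528);s=cap('scene','s14');t=cap('top','t14')
cv2.imwrite('pics/s14a.png',cv2.resize(s[140:280,340:500,::-1],None,fx=4,fy=4,interpolation=2))"
```

```text
[ 0.714 -0.216]
t 27.85 pos [0.582 0.418 0.205] ang 1.819 F [ 0.166 -0.95  -0.205] op 0.0204 tilt [0.012 0.002]
dp [-64.698  -2.697  -4.426] twist 0.291
```

View pics/s14a.png

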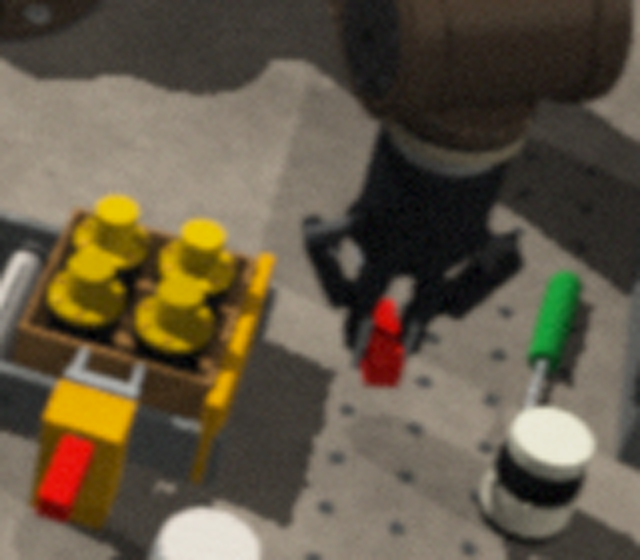

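Request:
jog_arm(dp=[[-2, 0, -2], [-5, 0, -4], [-9, 0, -4.5], [-13, -0.5, -4.5], [-17, -1, -4.5], [-21, -1, -4.5], [-25, -1, -4.5], [-29, -1, -4.5], [-33, -1.5, -4.5], [-36, -1.5, -4.5]], twist=[0, 0.03, 0.06, 0.1, 0.14, 0.18, 0.22, 0.26, 0.29, 0.29])

```text
clock: 28.95
position: [0.6534, 0.061, 0.2455]
tcp_rot: [2.268, 2.168, 0.002]
contact_force: [0.1, 0.8, -1.4]
opening: 0.0203
```

```bash
python3 -c "
from h import *
p=trk(.27,-.23);print(p);go(*p,.2,1.528)"
```

```text
[ 0.724 -0.216]
t 28.95 pos [0.653 0.061 0.245] ang 1.526 F [ 0.084  0.843 -1.373] op 0.0203 tilt [ 0.004 -0.002]
dp [-27.387   8.267   4.634] twist -0.002
```

Request:
jog_arm(dp=[[-3, 1, 0], [-6, 2, 0], [-9, 3, 0], [-13, 4, 0], [-17, 5.5, 1], [-21, 7, 2], [-25, 8.2, 3], [-27.4, 8.2, 4], [-27.4, 8.2, 4.6], [-27.4, 8.2, 4.6]], twist=[0, 0, 0, 0, 0, 0, 0, 0, 0, 0])

```text
clock: 29.95
position: [0.7221, -0.2173, 0.1986]
tcp_rot: [2.272, 2.169, -0.001]
contact_force: [0.3, -0.8, -1.0]
opening: 0.0201
```

```bash
python3 -c "
from h import *
p=trk(.27,-.23);print(p);go(*p,.0837,1.528);s=cap('scene','s15');t=cap('top','t15')
cv2.imwrite('pics/s15a.png',cv2.resize(s[150:290,150:310,::-1],None,fx=4,fy=4,interpolation=2))
cv2.imwrite('pics/t15a.png',cv2.resize(t[130:250,270:430,::-1],None,fx=4,fy=4,interpolation=2))"
```

```text
[ 0.724 -0.216]
t 29.95 pos [ 0.722 -0.217  0.199] ang 1.524 F [ 0.333 -0.782 -0.952] op 0.0201 tilt [ 0.    -0.001]
dp [ 0.106  0.17  11.489] twist -0.004
```

View pics/s15a.png

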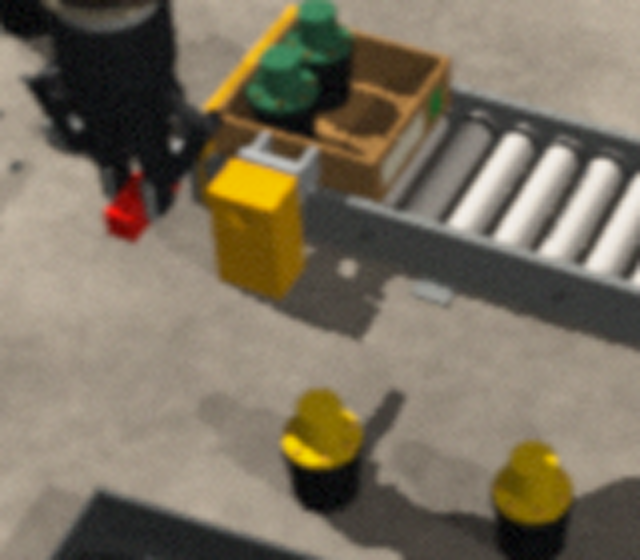

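View pics/t15a.png

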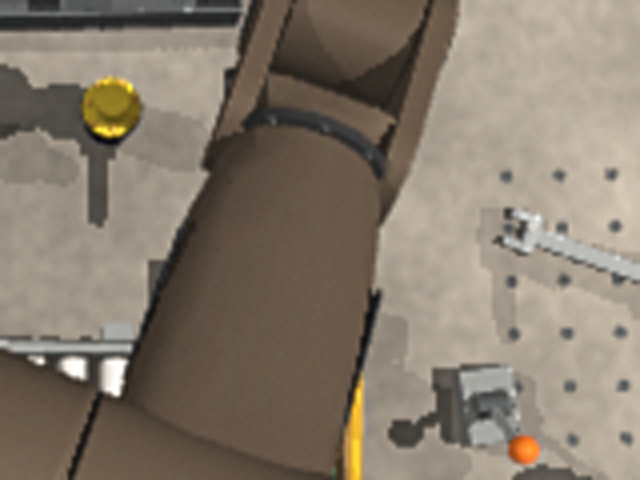

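```bash
python3 -c "
from h import *
s=cv2.imread('pics/s15.png');cv2.imwrite('pics/s15b.png',cv2.resize(s[180:230,190:240],None,fx=12,fy=12,interpolation=2))
for n,q in(('bore',(.151,.076)),):
  print(n,(proj('scene',(*trk(.151,-.23),.076))-[190,180]+.5)*12)
for x,y,z in((.151,-.257,.094),(.151,-.203,.094),(.111,-.203,.094),(.111,-.257,.094),(.151,-.203,.0),(.151,-.257,0)):
  print(x,y,z,(proj('scene',(*trk(x,y),z))-[190,180]+.5)*12)"
```

```text
bore [245.159 290.443]
0.151 -0.257 0.094 [142.405 206.975]
0.151 -0.203 0.094 [336.478 268.019]
0.111 -0.203 0.094 [413.035 166.961]
0.111 -0.257 0.094 [221.652 107.953]
0.151 -0.203 0.0 [363.686 535.73 ]
0.151 -0.257 0 [177.552 474.78 ]
```

View pics/s15b.png

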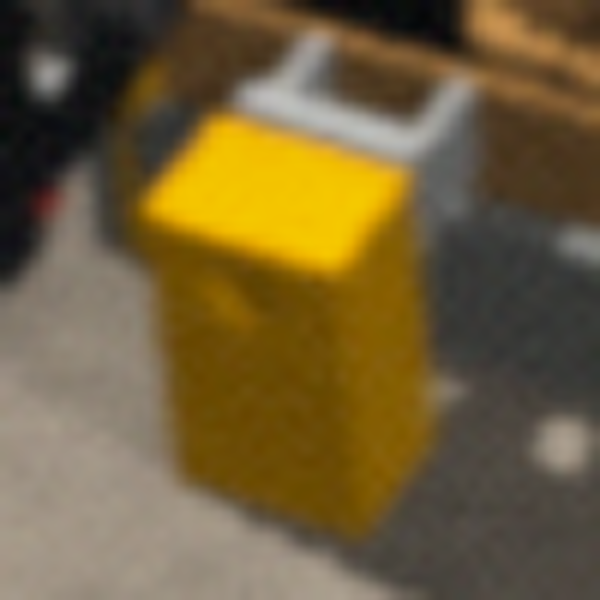

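Predicted block corners match the picture within half a pixel. Lower to bore height.

Request:
jog_arm(dp=[[0.1, 0.2, 2], [0.1, 0.2, 4], [0.1, 0.2, 6], [0.1, 0.2, 8], [0.1, 0.2, 10], [0.1, 0.2, 11], [0.1, 0.2, 11.5], [0.1, 0.2, 11.5], [0.1, 0.2, 11.5], [0.1, 0.2, 11.5]], twist=[-0.004, -0.004, -0.004, -0.004, -0.004, -0.004, -0.004, -0.004, -0.004, -0.004])

```text
clock: 31.05
position: [0.7257, -0.2152, 0.0866]
tcp_rot: [2.262, 2.173, 0.002]
contact_force: [-0.0, 0.8, -1.1]
opening: 0.0202
```

```bash
python3 -c "
from h import *
p=trk(.27,-.23);print(p);go(*p,.0837,1.528);s=cap('scene','s16')
cv2.imwrite('pics/s16a.png',cv2.resize(s[180:250,170:240,::-1],None,fx=8,fy=8,interpolation=2))
pos=st()['position'];d=np.array([np.cos(TH),np.sin(TH)])
for k in(-.096,-.03,0,.03):
  print(k,(proj('scene',(*(pos[:2]+k*d),pos[2]-.0077))-[170,180]+.5)*8)
print('bore',(proj('scene',(*trk(.151,-.23),.076))-[170,180]+.5)*8)
"
```

```text
[ 0.724 -0.216]
t 31.05 pos [ 0.726 -0.215  0.087] ang 1.531 F [-0.028  0.825 -1.149] op 0.0202 tilt [ 0.004 -0.002]
dp [-0.123 -0.183  0.29 ] twist 0.003
-0.096 [292.949 231.675]
-0.03 [201.824 349.883]
0 [158.524 406.052]
0.03 [113.977 463.838]
bore [323.439 193.628]
```

View pics/s16a.png

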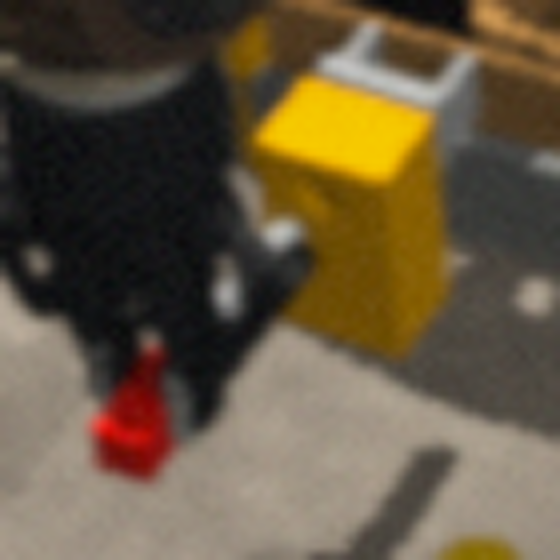

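The bright tip at (283,232) matches the prediction of (293,232). Correct the pose, then advance to the mouth.

Request:
jog_arm(dp=[[-0.1, -0.2, 0.3], [-0.1, -0.2, 0.3], [-0.1, -0.2, 0.3], [-0.1, -0.5, 0.3], [-0.1, -0.8, 0.3], [-0.1, -1.1, 0.3], [-0.1, -1.4, 0.3], [-0.1, -1.7, 0.3], [-0.1, -1.7, 0.3], [-0.1, -1.7, 0.3]], twist=[0.003, 0.003, 0.003, 0.003, 0.003, 0.003, 0.003, 0.003, 0.003, 0.003])

```text
clock: 32.1
position: [0.7086, -0.2156, 0.0835]
tcp_rot: [2.266, 2.17, 0.002]
contact_force: [0.6, 0.5, -1.5]
opening: 0.0205
```

```bash
python3 -c "
from h import *
p=trk(.252,-.23);print(p);go(*p,.0837,1.528);s=cap('scene','s17')
cv2.imwrite('pics/s17a.png',cv2.resize(s[190:230,190:230,::-1],None,fx=14,fy=14,interpolation=2))
pos=st()['position'];d=np.array([np.cos(TH),np.sin(TH)])
for k in(-.096,-.09):
  print(k,(proj('scene',(*(pos[:2]+k*d),pos[2]-.0077))-[190,190]+.5)*14)
print('bore',(proj('scene',(*trk(.151,-.23),.076))-[190,190]+.5)*14)
"
```

```text
[ 0.706 -0.216]
t 32.1 pos [ 0.709 -0.216  0.083] ang 1.527 F [ 0.568  0.468 -1.528] op 0.0205 tilt [ 0.004 -0.002]
dp [-0.011 -0.274 -0.023] twist -0.001
-0.096 [268.52  223.108]
-0.09 [254.643 241.12 ]
bore [286.019 198.85 ]
```

View pics/s17a.png

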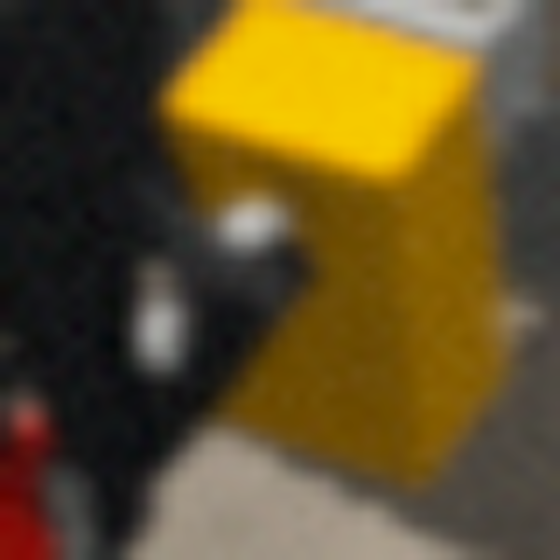

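Request:
jog_arm(dp=[[0, -0.2, 0], [0, -0.4, 0], [0, -0.6, 0], [0, -0.8, 0], [0, -1, 0], [0, -1.2, 0], [0, -1.4, 0], [0, -1.6, 0], [0, -1.8, 0], [0, -1.8, 0]], twist=[0, 0, 0, 0, 0, 0, 0, 0, 0, 0])

```text
clock: 33.15
position: [0.6905, -0.2148, 0.0834]
tcp_rot: [2.266, 2.17, 0.002]
contact_force: [-0.5, -0.1, -0.8]
opening: 0.0209
```

```bash
python3 -c "
from h import *
p=trk(.18,-.23);print(p);go(*p,.0837,1.528);s=cap('scene','s18')
cv2.imwrite('pics/s18a.png',cv2.resize(s[190:230,190:230,::-1],None,fx=14,fy=14,interpolation=2))
"
```

```text
[ 0.634 -0.213]
t 33.15 pos [ 0.691 -0.215  0.083] ang 1.527 F [-0.461 -0.073 -0.76 ] op 0.0209 tilt [ 0.004 -0.002]
dp [-0.017 -5.661 -0.052] twist -0.001
```

View pics/s18a.png

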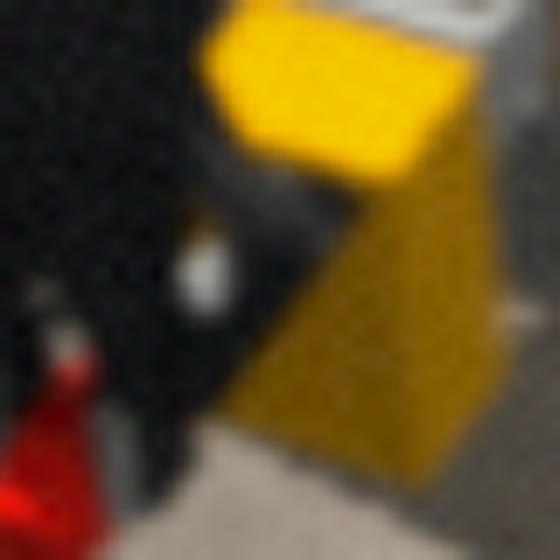

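Request:
jog_arm(dp=[[0, -0.2, 0], [0, -0.5, 0], [0, -0.8, 0], [0, -1.1, 0], [0, -1.4, 0], [0, -1.7, 0], [0, -2, 0], [0, -2.3, 0], [0, -2.5, 0], [0, -2.5, 0]], twist=[0, 0, 0, 0, 0, 0, 0, 0, 0, 0])

```text
clock: 34.2
position: [0.6655, -0.2138, 0.0834]
tcp_rot: [2.266, 2.169, 0.002]
contact_force: [-0.2, 0.4, -0.9]
opening: 0.0205
```

```bash
python3 -c "
from h import *
p=trk(.18,-.23);print(p);go(*p,.0837,1.528);print(st()['torque'])
"
```

```text
[ 0.634 -0.213]
t 34.2 pos [ 0.665 -0.214  0.083] ang 1.527 F [-0.214  0.381 -0.908] op 0.0205 tilt [ 0.004 -0.002]
dp [-0.009 -3.154 -0.048] twist -0.001
[-0.04  -0.009  0.046]
```

Request:
jog_arm(dp=[[0, -0.2, 0], [0, -0.5, 0], [0, -0.8, 0], [0, -1.1, 0], [0, -1.4, 0], [0, -1.6, 0], [0, -1.8, 0], [0, -2, 0], [0, -2.2, 0], [0, -2.2, 0]], twist=[0, 0, 0, 0, 0, 0, 0, 0, 0, 0])

```text
clock: 35.2
position: [0.6433, -0.2128, 0.0833]
tcp_rot: [2.266, 2.169, 0.002]
contact_force: [-0.4, -0.4, -1.6]
opening: 0.02
```

Request:
jog_arm(dp=[[0, -0.1, 0], [0, -0.2, 0], [0, -0.3, 0], [0, -0.4, 0], [0, -0.5, 0], [0, -0.6, 0], [0, -0.6, 0], [0, -0.6, 0], [0, -0.6, 0], [0, -0.6, 0]], twist=[0, 0, 0, 0, 0, 0, 0, 0, 0, 0])

```text
clock: 36.2
position: [0.64, -0.2127, 0.0836]
tcp_rot: [2.262, 2.165, 0.008]
contact_force: [14.7, 0.2, -7.9]
opening: 0.0202
```

```bash
python3 -c "
from h import *
p=trk(.18,-.23);print(p);go(*p,.0837,1.528);print(st()['torque']);s=cap('scene','s19')
cv2.imwrite('pics/s19a.png',cv2.resize(s[180:230,180:240,::-1],None,fx=12,fy=12,interpolation=2))
"
```

```text
[ 0.634 -0.213]
t 36.2 pos [ 0.64  -0.213  0.084] ang 1.527 F [14.718  0.205 -7.874] op 0.0202 tilt [ 0.011 -0.004]
dp [-0.005 -0.603 -0.013] twist -0.001
[ 0.15  -2.631 -0.054]
```

View pics/s19a.png

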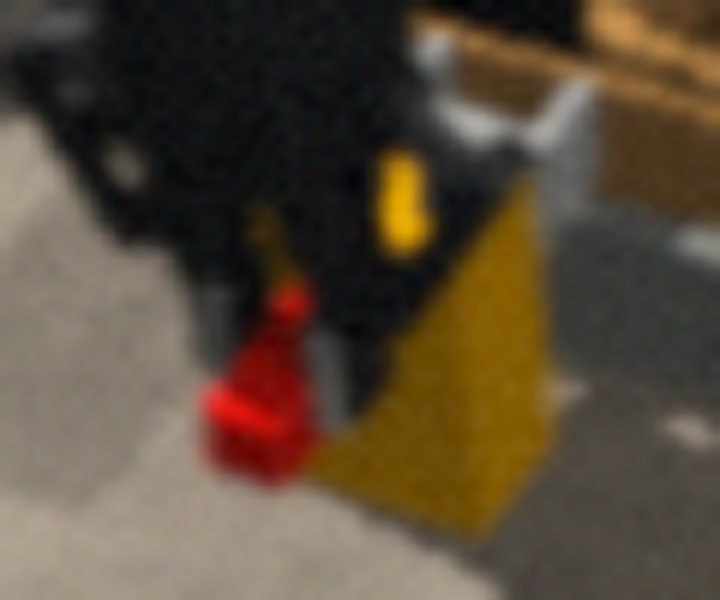

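```bash
python3 -c "
from h import *
c,s=np.cos(TH),np.sin(TH)
for u,v,z in((207,400,.087),(283,437,.087),(270,488,.065),(210,462,.065)):
  p=onz('scene',180+u/12-.5,180+v/12-.5,z)[:2]-C;print(c*p[0]+s*p[1],-s*p[0]+c*p[1])
for x in(.151,.211,.216):
  print(x,(proj('scene',(*trk(x,-.23),.076))-[180,180]+.5)*12)
p=st()['position'][:2]-C;print(c*p[0]+s*p[1],-s*p[0]+c*p[1])
"
```

```text
0.20964959346125783 -0.23969600294869212
0.21328713552460712 -0.21687210063733123
0.21140255904643396 -0.22386280878527537
0.20953135327763323 -0.24151259848879972
0.151 [365.159 290.443]
0.211 [244.101 447.542]
0.216 [233.711 461.025]
0.18602008433435677 -0.22995934979503002
```

Handle end measures 211 mm on the track, which is what "home" should read. One firmer push to confirm it is seated.

Request:
jog_arm(dp=[[0, -0.1, 0], [0, -0.2, 0], [0, -0.3, 0], [0, -0.4, 0], [0, -0.4, 0], [0, -0.4, 0], [0, -0.4, 0], [0, -0.4, 0], [0, -0.4, 0], [0, -0.4, 0]], twist=[0, 0, 0, 0, 0, 0, 0, 0, 0, 0])

```text
clock: 37.25
position: [0.6399, -0.2128, 0.0842]
tcp_rot: [2.256, 2.159, 0.016]
contact_force: [22.8, 1.8, -10.7]
opening: 0.02
```

```bash
python3 -c "
from h import *
p=trk(.18,-.23);print(p);go(*p,.0837,1.528);print(st()['torque'])
"
```

```text
[ 0.634 -0.213]
t 37.25 pos [ 0.64  -0.213  0.084] ang 1.527 F [ 22.825   1.791 -10.653] op 0.02 tilt [ 0.02  -0.006]
dp [ 0.001 -0.598  0.04 ] twist -0.001
[ 0.216 -3.902 -0.065]
```

Request:
jog_arm(dp=[[0, 0, 0], [0, 0, 0], [0, 0, 0], [0, 0, 0], [0, 0, 0], [0, 0, -2], [0, 0, -5], [0, 0, -8], [0, 0, -12], [0, 0, -12]], twist=[0, 0, 0, 0, 0, 0, 0, 0, 0, 0], claw=4.5)

```text
clock: 38.25
position: [0.6389, -0.2127, 0.2098]
tcp_rot: [2.251, 2.154, 0.021]
contact_force: [0.4, 0.6, 0.8]
opening: 0.045
```

```bash
python3 -c "
from h import *
s=cap('scene','s20');t=cap('top','t20')
cv2.imwrite('pics/s20a.png',cv2.resize(s[130:230,140:260,::-1],None,fx=6,fy=6,interpolation=2))
cv2.imwrite('pics/t20a.png',cv2.resize(t[150:270,290:450,::-1],None,fx=4,fy=4,interpolation=2))
go(.65,-.35,.3)
"
```

```text
t 38.35 pos [ 0.637 -0.212  0.205] ang 1.526 F [ 0.263  0.405 -0.134] op 0.0448 tilt [ 0.022 -0.007]
dp [-13.774   2.078  -9.378] twist 0
```

View pics/s20a.png

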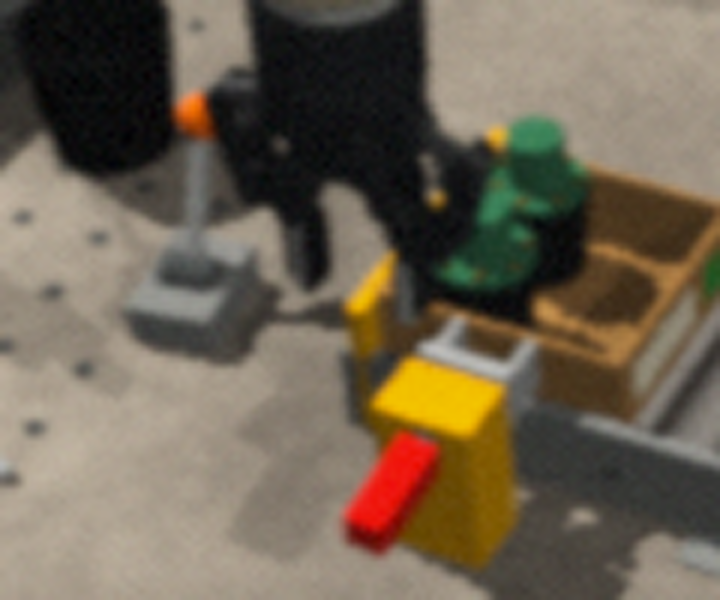

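View pics/t20a.png

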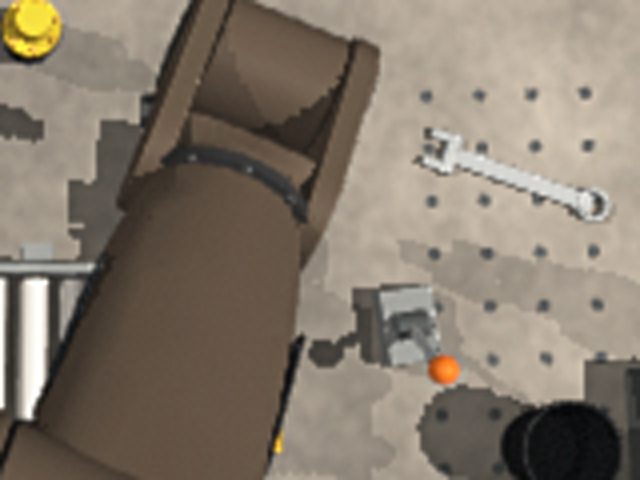

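```bash
python3 -c "
from h import *
T=lambda u,v:(290+u/4-.375,150+v/4-.375)
S=lambda u,v:(140+u/6-.42,130+v/6-.42)
print('tip',tri(('top',*T(444,370)),('scene',*S(196,116))))
print('base',tri(('top',*T(404,325)),('scene',*S(192,260))))
for n,u,v in(('bl fl',380,291),('fr',432,285),('nr',440,357),('nl',388,365)):print(n,onz('top',*T(u,v),.03))
print('pot',onz('top',*T(555,442),.085))
"
```

```text
tip (array([ 0.439, -0.424,  0.1  ]), np.float64(0.005928620088346049))
base (array([ 0.482, -0.41 ,  0.036]), np.float64(0.009117597299176983))
bl fl [ 0.512 -0.387  0.03 ]
fr [ 0.517 -0.435  0.03 ]
nr [ 0.451 -0.439  0.03 ]
nl [ 0.444 -0.391  0.03 ]
pot [ 0.373 -0.52   0.085]
```

Request:
jog_arm(dp=[[0, 0, -2], [0, 0, -5], [0, 0, -8], [-2, -1, -9], [-5, -3, -9], [-8, -6, -9], [-11, -9, -9], [-14, -12, -9], [-17, -15, -9], [-18, -16, -9]], twist=[0, 0, 0, 0, 0, 0, 0, 0, 0, 0], claw=0)

```text
clock: 39.35
position: [0.4649, -0.3862, 0.291]
tcp_rot: [2.26, 2.156, 0.016]
contact_force: [1.1, 0.0, 0.3]
opening: 0.0001
```

```bash
python3 -c "
from h import *
go(.395,-.425,.2,1.528)
"
```

```text
t 39.35 pos [ 0.465 -0.386  0.291] ang 1.524 F [1.113 0.022 0.26 ] op 0.0001 tilt [ 0.02  -0.005]
dp [-4.167 -6.981  8.985] twist -0.004
```

Request:
jog_arm(dp=[[-1, -2, 0], [-2, -4, 0], [-4, -6, 1], [-4.2, -7, 3], [-4.2, -7, 5], [-4.2, -7, 7], [-4.2, -7, 9], [-4.2, -7, 9], [-4.2, -7, 9], [-4.2, -7, 9]], twist=[0, 0, 0, 0, 0, 0, 0, 0, 0, 0])

```text
clock: 40.35
position: [0.3952, -0.4254, 0.2006]
tcp_rot: [2.259, 2.156, 0.016]
contact_force: [0.0, 0.2, 0.6]
opening: 0.0002
```

```bash
python3 -c "
from h import *
go(.395,-.425,.095,1.528)
s=cap('scene','s21')
cv2.imwrite('pics/s21a.png',cv2.resize(s[100:220,100:260,::-1],None,fx=5,fy=5,interpolation=2))
"
```

```text
t 40.35 pos [ 0.395 -0.425  0.201] ang 1.524 F [0.025 0.23  0.574] op 0.0002 tilt [ 0.02  -0.006]
dp [ 0.096 -0.236 10.554] twist -0.004
```

View pics/s21a.png

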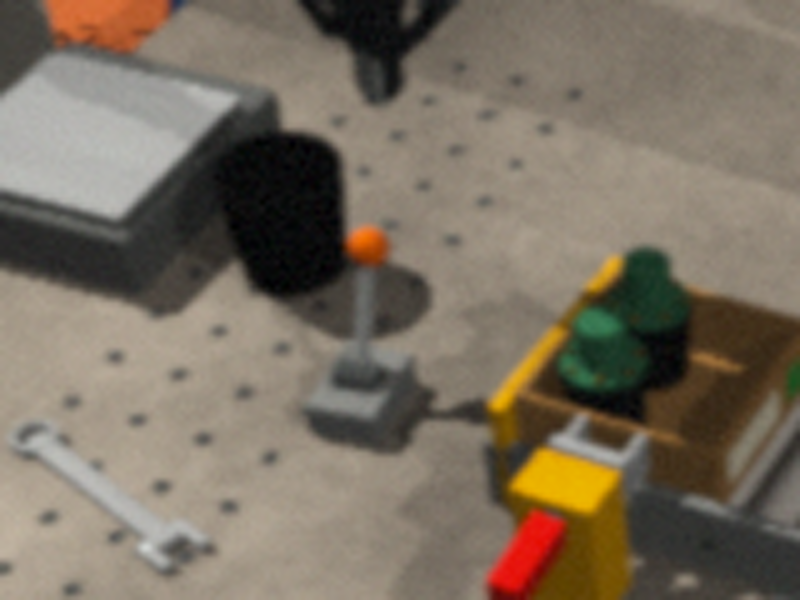

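Request:
jog_arm(dp=[[0, -0.2, 2], [0, -0.2, 4], [0, -0.2, 6], [0, -0.2, 8], [0, -0.2, 9.5], [0, -0.2, 10.5], [0, -0.2, 10.5], [0, -0.2, 10.5], [0, -0.2, 10.5], [0, -0.2, 10.5]], twist=[0, 0, 0, 0, 0, 0, 0, 0, 0, 0])

```text
clock: 41.4
position: [0.3955, -0.4263, 0.0965]
tcp_rot: [2.258, 2.155, 0.016]
contact_force: [-0.0, 0.6, -0.2]
opening: -0.0
```

```bash
python3 -c "
from h import *
go(.485,-.417,.095,1.528)
s=cap('scene','s22')
cv2.imwrite('pics/s22a.png',cv2.resize(s[100:220,100:260,::-1],None,fx=5,fy=5,interpolation=2))
"
```

```text
t 41.4 pos [ 0.395 -0.426  0.096] ang 1.524 F [-0.003  0.615 -0.186] op -0.0 tilt [ 0.021 -0.007]
dp [1.347 8.896 0.327] twist -0.004
```

View pics/s22a.png

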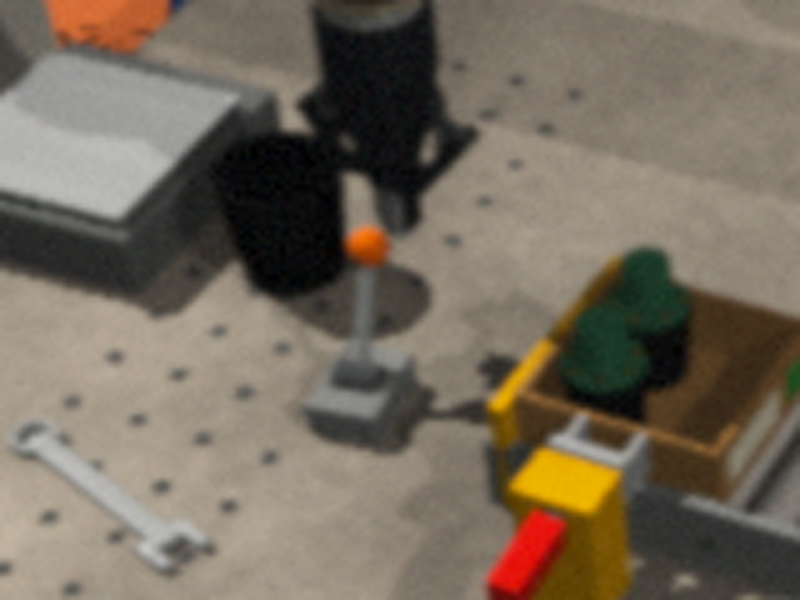

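Request:
jog_arm(dp=[[0, 1, 0], [0, 2, 0], [0.1, 3, 0], [0.3, 4, 0], [0.4, 5, 0], [0.5, 6, 0], [0.6, 6.5, 0], [0.7, 7, 0], [0.8, 7.5, 0], [0.8, 8, 0]], twist=[0, 0, 0, 0, 0, 0, 0, 0, 0, 0])

```text
clock: 42.45
position: [0.4759, -0.4218, 0.0979]
tcp_rot: [2.259, 2.155, 0.016]
contact_force: [-0.6, 0.6, -0.9]
opening: 0.0
```

```bash
python3 -c "
from h import *
go(.495,-.417,.09,1.528)
s=cap('scene','s23')
cv2.imwrite('pics/s23a.png',cv2.resize(s[100:220,100:260,::-1],None,fx=5,fy=5,interpolation=2))
"
```

```text
t 42.45 pos [ 0.476 -0.422  0.098] ang 1.524 F [-0.575  0.612 -0.939] op 0.0 tilt [ 0.021 -0.007]
dp [0.577 1.869 0.83 ] twist -0.004
```

View pics/s23a.png

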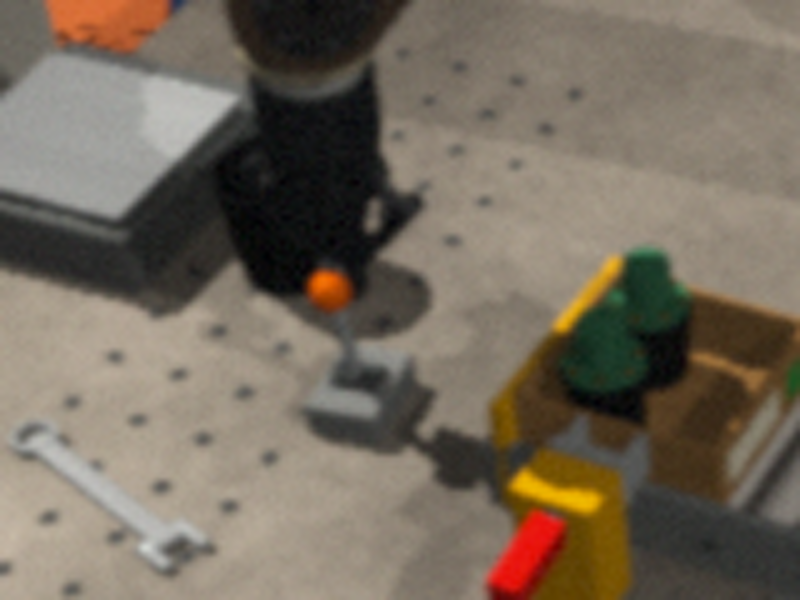

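Request:
jog_arm(dp=[[0, 0.4, 0.1], [0.1, 0.8, 0.2], [0.2, 1.2, 0.3], [0.3, 1.5, 0.3], [0.3, 1.8, 0.3], [0.3, 2.1, 0.3], [0.4, 2.4, 0.3], [0.4, 2.7, 0.3], [0.4, 3, 0.3], [0.4, 3, 0.3]], twist=[0, 0, 0, 0, 0, 0, 0, 0, 0, 0])

```text
clock: 43.5
position: [0.5025, -0.4194, 0.095]
tcp_rot: [2.264, 2.162, 0.009]
contact_force: [-29.0, -3.9, 7.5]
opening: -0.0001
```

```bash
python3 -c "
from h import *
go(.515,-.417,.09,1.528)
s=cap('scene','s24')
cv2.imwrite('pics/s24a.png',cv2.resize(s[100:220,100:260,::-1],None,fx=5,fy=5,interpolation=2))
"
```

```text
t 43.5 pos [ 0.502 -0.419  0.095] ang 1.525 F [-28.97   -3.9     7.472] op -0.0001 tilt [ 0.012 -0.004]
dp [0.296 1.236 0.51 ] twist -0.003
```

View pics/s24a.png

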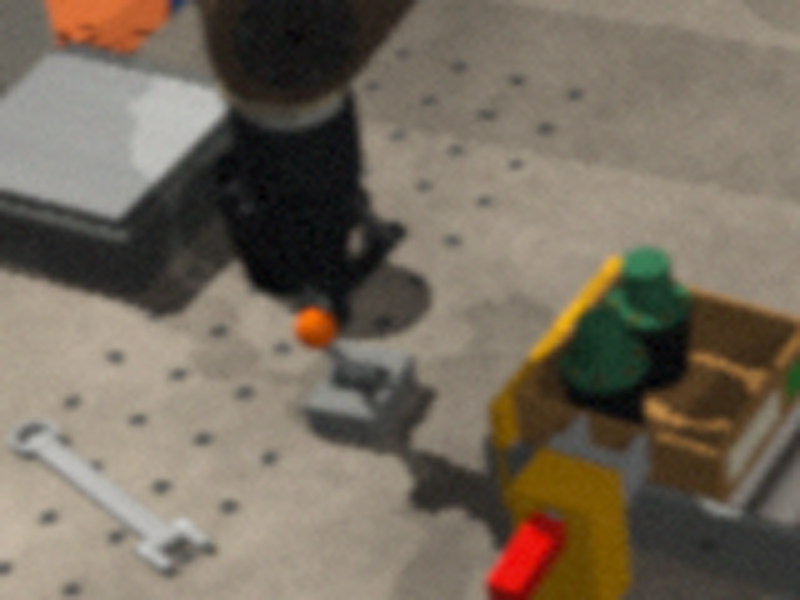

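The lever has hit its stop (29 N). Back off, rise clear, and verify everything.

Request:
jog_arm(dp=[[0, -1, 0], [0, -2, 0], [0, -4, 0], [0, -5, 0], [0, -5, -3], [0, -5, -6], [0, -5, -10], [0, -5, -14], [0, -5, -18], [0, -5, -18]], twist=[0, 0, 0, 0, 0, 0, 0, 0, 0, 0])

```text
clock: 44.55
position: [0.4515, -0.4173, 0.2801]
tcp_rot: [2.257, 2.155, 0.009]
contact_force: [0.1, -0.5, 0.5]
opening: 0.0
```

```bash
python3 -c "
from h import *
go(.3,-.5,.28,1.528)
s=cap('scene','s25');t=cap('top','t25')
cv2.imwrite('pics/s25a.png',cv2.resize(s[130:290,150:370,::-1],None,fx=3.6,fy=3.6,interpolation=2))
cv2.imwrite('pics/t25a.png',cv2.resize(t[140:270,170:420,::-1],None,fx=3,fy=3,interpolation=2))
"
```

```text
t 44.55 pos [ 0.451 -0.417  0.28 ] ang 1.525 F [ 0.073 -0.55   0.535] op 0.0 tilt [ 0.019 -0.011]
dp [ -8.955 -14.753  -0.182] twist -0.003
```

View pics/s25a.png

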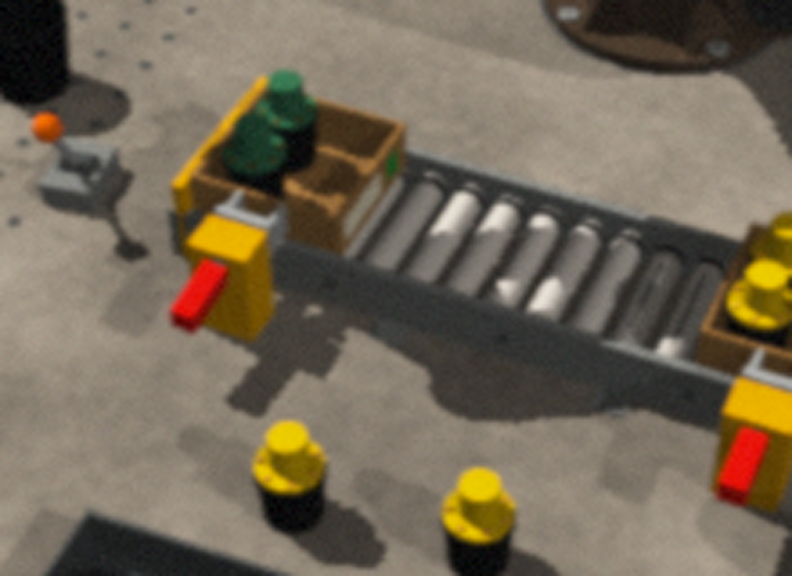

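View pics/t25a.png

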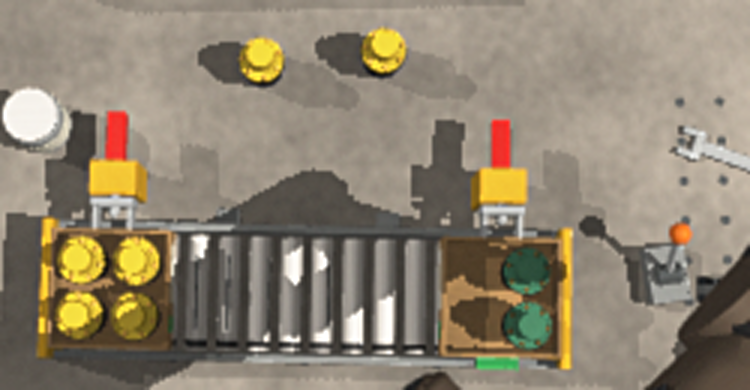

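```bash
python3 -c "
from h import *
t=cv2.imread('pics/t25.png');s=cv2.imread('pics/s25.png')
a=cv2.resize(t[170:230,195:230],None,fx=10,fy=10,interpolation=2);b=cv2.resize(t[170:230,320:355],None,fx=10,fy=10,interpolation=2)
cv2.imwrite('pics/c25.png',np.hstack([a,b])[:600])
a=cv2.resize(s[190:230,195:230],None,fx=11,fy=11,interpolation=2);b=cv2.resize(s[235:275,345:380],None,fx=11,fy=11,interpolation=2)
cv2.imwrite('pics/d25.png',np.hstack([a,b])[:600])
c,sn=np.cos(TH),np.sin(TH)
for im,nm in((t,'top'),(s,'scene')):
  m=cv2.inRange(cv2.cvtColor(im,cv2.COLOR_BGR2HSV),(0,150,70),(5,255,255));k,l,q,ce=cv2.connectedComponentsWithStats(m)
  for i in range(1,k):
    if q[i,4]>60:
      ys,xs=np.nonzero(l==i);P=np.array([onz(nm,x,y,.087)[:2] for x,y in zip(xs,ys)])-C;X=c*P[:,0]+sn*P[:,1];Y=-sn*P[:,0]+c*P[:,1];print(nm,X.min(),X.max(),Y.mean())
  m=cv2.inRange(cv2.cvtColor(im,cv2.COLOR_BGR2HSV),(5,200,150),(13,255,255));k,l,q,ce=cv2.connectedComponentsWithStats(m);print(nm,[ (ce[i],q[i,4]) for i in range(1,k) if q[i,4]>12])
"
```

```text
top 0.1562226016259706 0.2106327434455767 0.23122740814307677
top 0.15548156821732417 0.20944594394892432 -0.2247002185285801
top [(array([395.826, 217.565]), np.int32(23))]
scene 0.1568610291066083 0.23236424606893544 -0.22135887839143503
scene 0.15505501516531295 0.22697051930784604 0.23221615472580687
scene [(array([162.552, 163.966]), np.int32(29)), (array([352.062, 256.25 ]), np.int32(16))]
```

View pics/c25.png

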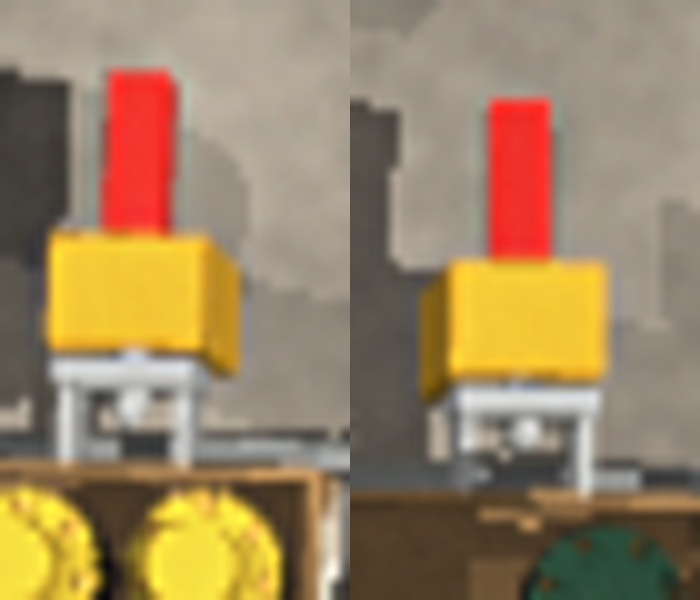

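View pics/d25.png

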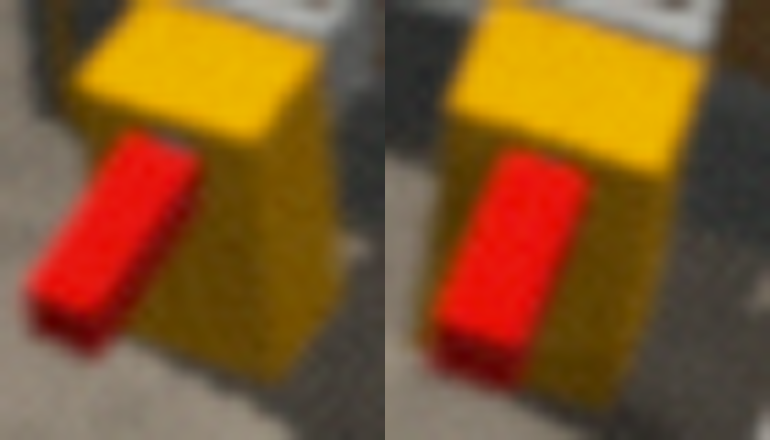

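All looks right, but in the scene view the new pin shows a thin grey sliver at its shoulder, top edge only (droop within the bore play, about 1 mm). I'll press the handle's end squarely to rule out a remaining gap.

```bash
python3 -c "
from h import *
p=trk(.255,-.23);print(p);go(*p,.22,1.528)"
```

```text
[ 0.709 -0.216]
t 44.65 pos [ 0.45  -0.416  0.275] ang 1.525 F [ 0.884  0.065 -1.134] op 0.0005 tilt [ 0.014 -0.005]
dp [21.249 24.814  5.757] twist -0.003
```

Request:
jog_arm(dp=[[2, 3, 0], [5, 6, 0], [8, 9, 0], [11, 12, 0], [14, 15, 0], [17, 19, 1], [20, 23, 3], [21.2, 24.8, 5.5], [21.2, 24.8, 5.5], [21.2, 24.8, 5.5]], twist=[0, 0, 0, 0, 0, 0, 0, 0, 0, 0])

```text
clock: 45.65
position: [0.7084, -0.2158, 0.2203]
tcp_rot: [2.263, 2.164, 0.007]
contact_force: [0.3, -0.2, 0.8]
opening: -0.0006
```

```bash
python3 -c "
from h import *
p=trk(.255,-.23);print(p);go(*p,.079,1.528)"
```

```text
[ 0.709 -0.216]
t 45.65 pos [ 0.708 -0.216  0.22 ] ang 1.526 F [ 0.284 -0.243  0.798] op -0.0006 tilt [ 0.011 -0.004]
dp [ 0.057 -0.101 14.133] twist -0.002
```

Request:
jog_arm(dp=[[0, 0, 2], [0, 0, 4], [0, 0, 6], [0, 0, 8], [0, 0, 10], [0, 0, 12], [0, 0, 13.5], [0, 0, 14.1], [0, 0, 14.1], [0, 0, 14.1]], twist=[0, 0, 0, 0, 0, 0, 0, 0, 0, 0])

```text
clock: 46.65
position: [0.7101, -0.2167, 0.0804]
tcp_rot: [2.263, 2.162, 0.008]
contact_force: [0.4, 0.9, 0.4]
opening: 0.0003
```

Request:
jog_arm(dp=[[0, -0.4, 0], [0, -0.8, 0], [0, -1.2, 0], [0, -1.6, 0], [0, -2, 0], [0, -2.4, 0], [0, -2.7, 0], [0, -3, 0], [0, -3, 0], [0, -3, 0]], twist=[0, 0, 0, 0, 0, 0, 0, 0, 0, 0])

```text
clock: 47.65
position: [0.6802, -0.2154, 0.0801]
tcp_rot: [2.263, 2.162, 0.008]
contact_force: [0.6, 0.5, 1.0]
opening: -0.0003
```

```bash
python3 -c "
from h import *
p=trk(.222,-.23);print(p);go(*p,.079,1.528)"
```

```text
[ 0.676 -0.214]
t 47.65 pos [ 0.68  -0.215  0.08 ] ang 1.525 F [0.621 0.455 1.034] op -0.0003 tilt [ 0.012 -0.005]
dp [ 0.089 -0.439  0.108] twist -0.003
```

Request:
jog_arm(dp=[[0.1, -0.2, 0], [0.1, -0.3, 0], [0.1, -0.4, 0], [0.1, -0.5, 0], [0.1, -0.6, 0], [0.1, -0.7, 0], [0.1, -0.8, 0], [0.1, -0.8, 0], [0.1, -0.8, 0], [0.1, -0.8, 0]], twist=[0, 0, 0, 0, 0, 0, 0, 0, 0, 0])

```text
clock: 48.65
position: [0.6785, -0.2154, 0.0837]
tcp_rot: [2.251, 2.151, 0.021]
contact_force: [26.8, -1.3, 5.4]
opening: 0.0001
```

```bash
python3 -c "
from h import *
p=trk(.222,-.23);print(p);go(*p,.079,1.528)"
```

```text
[ 0.676 -0.214]
t 48.65 pos [ 0.679 -0.215  0.084] ang 1.525 F [26.814 -1.26   5.377] op 0.0001 tilt [ 0.029 -0.01 ]
dp [ 0.102 -0.28   0.459] twist -0.003
```

Firm at 27 N, so it is seated. Back off, rise, final look.

Request:
jog_arm(dp=[[0, 1, 0], [0, 2, 0], [0, 3, 0], [0, 3, -3], [0, 3, -7], [0, 3, -11], [0, 3, -15], [0, 3, -18], [0, 3, -18], [0, 3, -18]], twist=[0, 0, 0, 0, 0, 0, 0, 0, 0, 0])

```text
clock: 49.65
position: [0.7032, -0.2148, 0.2643]
tcp_rot: [2.252, 2.152, 0.021]
contact_force: [-0.5, 0.7, 0.3]
opening: -0.0001
```

```bash
python3 -c "
from h import *
s=cap('scene','s30');go(.6,.2,.27)
cv2.imwrite('pics/s30a.png',cv2.resize(s[130:290,150:370,::-1],None,fx=3.6,fy=3.6,interpolation=2))
cv2.imwrite('pics/d30.png',cv2.resize(s[150:230,160:260,::-1],None,fx=7,fy=7,interpolation=2))
"
```

```text
t 49.7 pos [ 0.703 -0.215  0.263] ang 1.525 F [-0.841  0.495 -0.653] op -0.0001 tilt [ 0.027 -0.01 ]
dp [ 40.956 -12.142  -1.356] twist 0
```

View pics/d30.png

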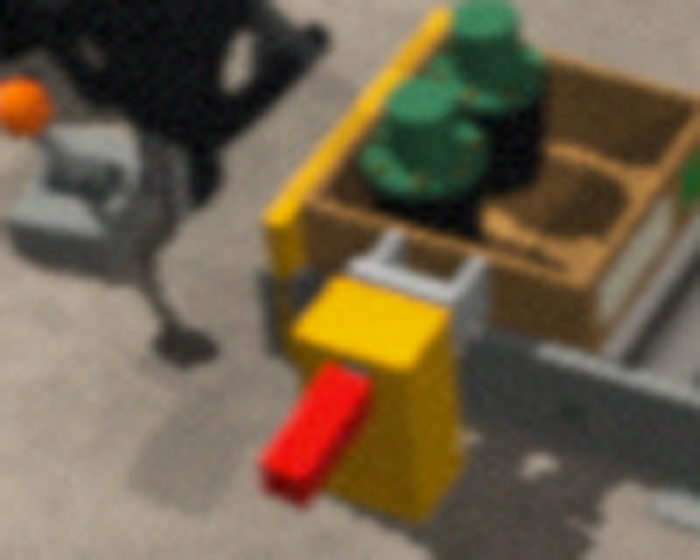

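View pics/s30.png

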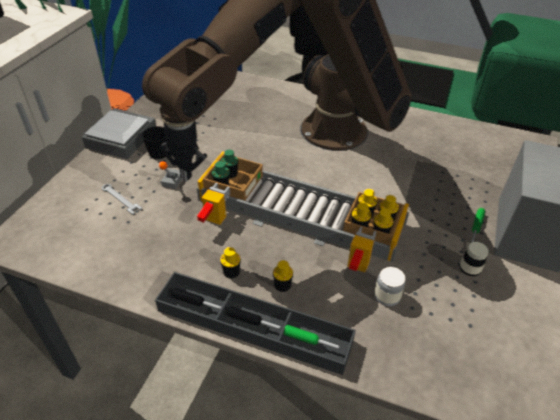

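Pots upright, carton against the stop, pin home, lever over, and the rest untouched. Handing in.

```bash
python3 -c "
from workcell import r
print(r.sign_off())"
```

```text
the job is handed in; nothing more can be done
None
```

The job is done and was handed in at about 50 s. Only two green-lidded pots were on the bench, and both now stand upright in the carton. I rolled the carton into the free right bay against the end stop, pushed the pin home, and threw the lever fully over.

- **Carton:** it met the end stop with an 11 N reaction at the expected position.
- **Pin:** it took 23 N without moving when pushed in the grip. After the lever I pressed the handle's end once more, and it held at 27 N. The end of the handle measured about 209–213 mm on the track, against 211 mm on the other pin.
- **Lever:** it stopped firmly at 29 N and stayed over afterwards.
- **Other things:** in the last pictures the yellow-lidded pots, jars, tin, wrench and screwdriver looked unmoved.

One check did not fully agree: a thin grey line, about 1–2 mm, still shows at the top edge of the pin's shoulder, and the extra push did not close it. I take it to be the handle drooping within the bore's play, but I could not confirm that directly.

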